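Feed a blank home with a swung push stick

ROBOT

A 7-joint arm with a two-finger parallel gripper is mounted at the origin on the work surface. World frame = base frame: x ahead of the robot, y to its left, z up, the work surface at z = 0. Lengths are in m, angles in rad, forces in N, time in s.
With the tool pointing down it reaches from about 0.4 to 0.875 m from the base axis. Payload 6.5 kg.
Tool frame: the origin (TCP) lies between the finger pads; the fingertips stand 14 mm ahead of it and the grasp point (between the pads) lies 5 mm behind it; z points along the fingers, y is the direction in which the jaws open and shut (so a half turn about z gives the same grasp; the last joint's range is limited). The gripper opens to 88 mm and grips with 3 to 60 N. Pads are 18 mm wide; open, the fingers measure 123 mm over their backs; the gripper's body (75 mm by 187 mm) begins 45 mm behind the grasp point.
Start: joints at [-1.416, 0.536, -0.004, 1.538, 0.003, 1.067, -0.071], TCP at [0.142, 0.634, 0.253] pointing down, gripper open.
Joint ranges: [-2.7, 2.7], [-0.37, 2.16], [-1.27, 1.26], [0.24, 2.4], [-1.31, 4.45], [0.19, 1.91], [-2.76, 2.76]. Speed limits (rad/s): [2.39, 2.39, 3.14, 3.14, 3.14, 3.14, 3.14].

INTERFACE

Orientations are given as [roll, pitch, yaw] about the fixed x, y, z axes, in that order (R = Rz(yaw) Ry(pitch) Rx(roll)).
In Python, from cell import env, snapshot, nets gives the robot as it stands.
- The arm moves only by the tool carry_out, never from a script. Its argument "increments" is a list of rows, each a list of 3 entries, a list of its own where there are three numbers: the shift along the world's x, y, z in m, then the turn, a rotation vector about the world's x, y, z in degrees, then the opening in per cent of the stroke, from 0 (shut) to 100 (fully open). A call has exactly 5 rows; each row shifts and turns the commanded pose from where the row before left it; what a row does not reach is not made up. A row lasts 1/8 s, in which the tool goes at most 62.5 mm and 10.7 degrees, less where a joint would pass 70% of its speed; a pose out of reach is approached as far as the arm can. A call with a gripper value outside its range is refused whole. The fingers move at their own pace and stop on an object; "force" is the grip in N (left out, the last holds). Time passes only in rows, so rows that do not move let the fingers close, or fill a call up. It gives the time, the measured TCP pose, the force and the opening at its end, in the units of the state.
- env.read_state(): the state, without advancing time (a new reading comes with each control period).
- snapshot(name): name is "scene" or "side" or "wrist"; returns a dict with "image" (420x560x3 uint8, red, green, blue), "mtx" (3x3 intrinsics, pixels), "D" ([k1, k2, p1, p2, k3] as OpenCV has them; the pictures are not rectified), "rvec" (rotation vector, rad) and "tvec" (3), from world to camera coordinates, as OpenCV has them; the wrist camera has in their place "tool_from_camera" (4x4, takes a point from camera to tool coordinates, whose origin is the TCP and whose axes are the flange's). Camera axes: x right, y down, z forward; pixel columns grow to the right and rows downward; lengths in m; the calibration is good to about 2 mm. A picture is of the moment at which its call begins: read the wrist's pose just before it. There is no depth.
- env.job_done(): hands the job in, once; it reports no verdict.
Trained networks look in a picture, given as the dict that the camera call returned (one of the last four; its "shot" number tells which), for a name from the list of things; names that differ only in an ending like _2 or _b are one class to them, and where a whole thing is asked for, a point or a joint stands for the part that bears it (a point fixed in the world has none). Each returns a list of dicts, best first, with "conf" (0 to 1); they miss things now and then, are a little off and sometimes report something else, mostly with a low value. They report only what shows in the picture. A call takes as long as a camera call. They do not tell look-alikes from the thing itself.
- nets.search_frame(target, picture): "at" ([x, y, z] in m, in world coordinates, good to about 4 mm: the middle of the surface that is visible of it).
The state is a dict: "time_s": time; "qpos": joint angles; "qvel": joint speeds; "joint_torque": joint torques, N m; "eef_pos": TCP position; "tcp_rot": TCP orientation; "contact_force": force on the tool from outside, world axes, zero at the start; "torque": the same for the moment, N m; "grip_width": opening from 0.0 (shut) to 1.0 (fully open).
Only numpy, scipy, OpenCV 4.12 (cv2) and the standard library are available. Lean on these libraries where they do the work, as an engineer would, in place of code of your own. Each camera call takes 0.05 s, during which the arm holds its last target.

TASK

Take the round-headed push stick out of its stand, and without letting go press its lower end on the bench so that it swings in your grip from upright to nearly level, pointing along the fence. With the stick (never the fingers) push the loose wooden blank flat against the fence in front of the guard, then feed it along the fence under the clear guard until it is fully home against the end stop, keeping it flat against the fence all the while it is under the guard. Finally lay the stick flat on the bench wholly outside the guard, and leave the other things where they are.

Things in the scene. Friction and masses are not known exactly. Their poses are not given: they have to be found in the camera images.
- jig: Fixed aluminium fence with a clear guard. Origin at bench height on the fence's working face (plane x=0), level with the guard's mouth (y=0). +y: feed direction; -x: from the face out over the lane, towards the robot side; z up. The rail is 30 mm thick (x 0 to 30 mm), 25 mm high along the open infeed (y -270 to 0 mm), 62 mm high under the guard. The bench is the lane's floor.
- guard_mouth (a point): Middle of the open mouth of the guard, 31 mm up, axes as the jig. The guard is a clear tunnel from jig y=0 to 210 mm: side wall 78 to 84 mm from the fence's face, roof 62 to 66 mm above the bench. A gripper does not fit in.
- stop_face (a point): Middle of the face of the plywood end stop inside the guard (jig y=190 mm, 45 mm high, point 22 mm up).
- blank_center (a point): Centre (16 mm above the bench) of the loose wooden blank: 60 mm (its x) by 100 mm (its y) by 32 mm high, about 0.14 kg. It starts on the infeed, with a gap of up to 45 mm to the fence and up to 0.3 rad askew. When home its centre is at x=-30, y=140 mm in the jig's frame, its y along the fence.
- stick_head (a point): Centre of the push stick's round head, a plywood disc of 44 mm diameter, 18 mm thick along its x: grip it here, across the 18 mm. z: from tip to head (up at the start, this point 178 mm above the bench). About 0.07 kg. Pinched lightly (20-40 N) it turns about x in the fingers when its tip is pressed with a few newtons; at 80 N or more it stays.
- stick_tip (a point): Centre of the push stick's flat lower end face, 170 mm from the head's centre; axes as the head. The shaft between them is 18 mm (x) by 26 mm (y).
- stand: Fixed wooden stand, 60 (x) by 140 (y) by 45 mm high, origin at the centre of its underside. Two slots of 22 (x) by 30 (y) mm at y=+35 and -35 mm, their floor 8 mm above the bench; the stick stands in one, a batten in the other, their x along the stand's x. Lift 40 mm straight up to be clear.
- batten_center (a point): Centre (half-way up) of a plain batten without a head, 18 by 26 by 130 mm, standing in the other slot (its top 138 mm above the bench). A bystander.
- jar: Amber jar, diameter 56 mm, 80 mm high, origin at the centre of its underside. A bystander.
- tape: Blue ring of tape lying flat, diameter 90 mm, 24 mm high, origin at the centre of its underside. A bystander.
- can: Metal can, diameter 64 mm, 100 mm high, origin at the centre of its underside. A bystander.
Things that resemble listed ones, but are neither listed nor needed, are in the scene too. Leave any blue or purple look-alike of the part that bears stick_head alone.

How it is judged:
By the outcome, as a careful person would: the job done as asked, in the order asked, and still so for the second after the job is handed in, with the robot touching nothing.
It also fails if it takes over 72 s, if anything falls off the work surface, if the arm or the gripper's body presses on something with over 40 N, if the wrist force passes 120 N, or if a joint passes its speed limit or range.

## Working session

There is one attempt and no reset: what is moved stays moved. The work goes in short steps, Python scripts to look and compute and a tool call to move; the robot and the scene stay as the last step left them, time stands still between calls to the robot, and variables do not carry over. Pictures are saved under pics/ and viewed, and the job is handed in when it is done.

Besides the shell and the picture viewer there is one more tool, called after "Request:" as name([rows], argument=value, ...), one row to a line, values as JSON. carry_out: Moves the arm, as the interface text tells. Its arguments: {"type":"object","properties":{"increments":{"type":"array"},"force":{"type":"number"}},"required":["increments"]}

```bash
ls; mkdir -p pics; python3 - <<'E'
from cell import env, snapshot, nets
import cv2
s=env.read_state();print(s)
for n in ("scene","side","wrist"):
    p=snapshot(n); cv2.imwrite(f"pics/{n}0.png",p["image"][:,:,::-1])
    print(n,p["shot"],{k:p[k] for k in p if k not in("image",)})
    for t in ["jig","stick_head","stick_tip","blank_center","stand","batten_center","jar","tape","can","guard_mouth","stop_face"]:
        print(t,[(r["conf"],r["at"]) for r in nets.search_frame(t,p)])
print(env.read_state()["time_s"])
E
```

```text
pics
{'time_s': 0.0, 'qpos': array([-1.41621133,  0.53716749, -0.00444967,  1.53883302,  0.00260421,
        1.06731997, -0.07119643]), 'qvel': array([ 0.00071485,  0.00023956, -0.00087827, -0.00090244, -0.00022493,
       -0.00159783,  0.00044966]), 'joint_torque': array([-5.47772706e-04, -5.70986545e+01,  9.90364775e-01, -2.51609963e+01,
       -5.63829392e-02,  1.77494431e-02,  1.53299211e-04]), 'eef_pos': array([0.14222883, 0.63365224, 0.25185374]), 'tcp_rot': array([-3.13987511e+00,  1.24466425e-04,  2.92089471e+00]), 'contact_force': array([-0.20392675, -0.3625379 ,  0.42657561]), 'torque': array([-0.01870395,  0.03041802,  0.02491168]), 'grip_width': 1.0019915542978197}
scene 1 {'mtx': array([[402.68739818,   0.        , 289.12965338],
       [  0.        , 402.68739818, 202.70566517],
       [  0.        ,   0.        ,   1.        ]]), 'D': array([0.01849236, 0.        , 0.        , 0.        , 0.        ]), 'rvec': array([ 1.52174162,  1.78535516, -0.91665029]), 'tvec': array([ 0.14902295, -0.18127041,  1.60745501]), 'shot': 1}
jig [(0.6, [0.6092, 0.1312, 0.0581])]
stick_he
[... 1935 characters left out ...]
[-0.05722304,  0.        ,  0.        ,  0.        ,  0.        ]), 'tool_from_camera': array([[ 5.38190949e-05, -9.60235132e-01, -2.79192565e-01,
         7.27576597e-02],
       [ 9.99998727e-01, -3.93582940e-04,  1.54642797e-03,
         3.94403437e-04],
       [-1.59481990e-03, -2.79192293e-01,  9.60233888e-01,
        -1.31385329e-01],
       [ 0.00000000e+00,  0.00000000e+00,  0.00000000e+00,
         1.00000000e+00]]), 'shot': 3}
jig []
stick_head [(0.64, [0.3217, 0.4198, 0.0572]), (0.5, [0.3999, 0.4174, 0.003])]
stick_tip [(0.65, [0.3226, 0.4223, 0.0527]), (0.45, [0.4065, 0.4145, 0.0046])]
blank_center []
stand []
batten_center []
jar []
tape []
can []
guard_mouth []
stop_face []
1.8
```

View images.

View pics/scene0.png

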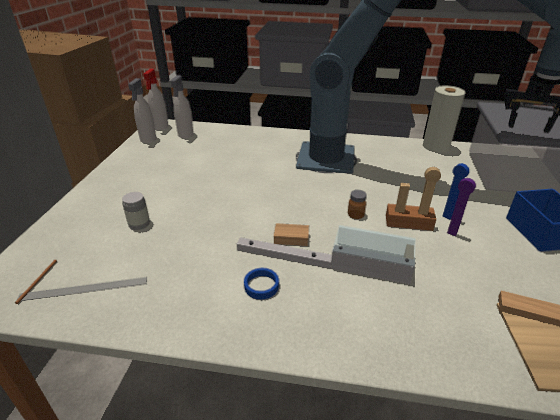

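View pics/side0.png

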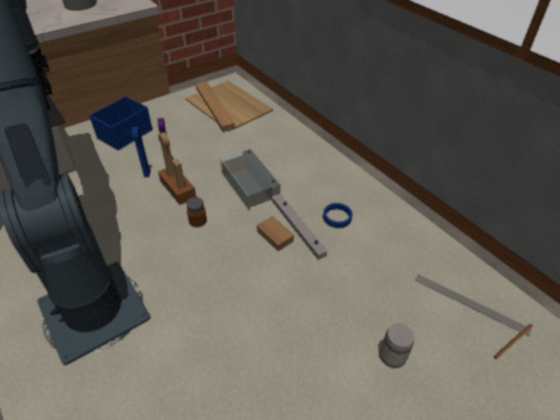

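View pics/wrist0.png

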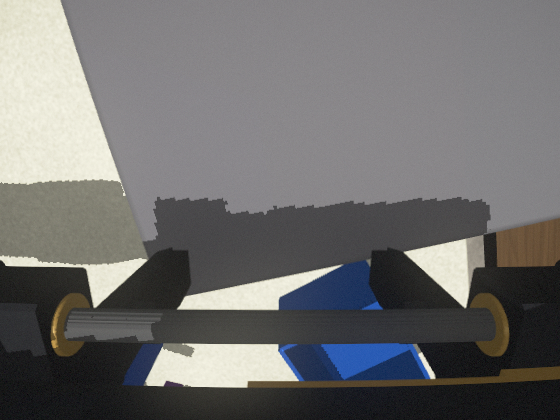

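```bash
cat > h.py <<'E'
import numpy as np, cv2
def crop(src,x0,y0,x1,y1,f,out):
    im=cv2.imread(src)[y0:y1,x0:x1]
    im=cv2.resize(im,None,fx=f,fy=f,interpolation=cv2.INTER_CUBIC)
    for i in range(0,x1-x0,20): cv2.putText(im,str(x0+i),(i*f,8),0,0.3,(0,0,255),1); cv2.line(im,(i*f,8),(i*f,14),(0,0,255),1)
    for i in range(0,y1-y0,20): cv2.putText(im,str(y0+i),(0,i*f+4),0,0.3,(0,0,255),1)
    cv2.imwrite(out,im)
E
python3 - <<'E'
from h import *
crop("pics/scene0.png",225,160,425,300,4,"pics/s1.png")
crop("pics/scene0.png",345,155,485,260,5,"pics/s2.png")
crop("pics/side0.png",210,130,370,270,4,"pics/d1.png")
crop("pics/side0.png",110,110,240,240,4,"pics/d2.png")
E
```

```text
(no output)
```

View pics/s1.png

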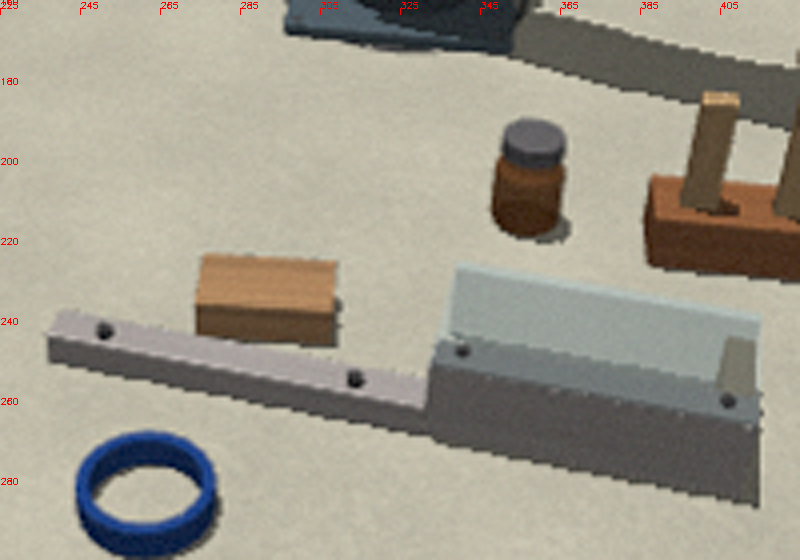

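View pics/s2.png

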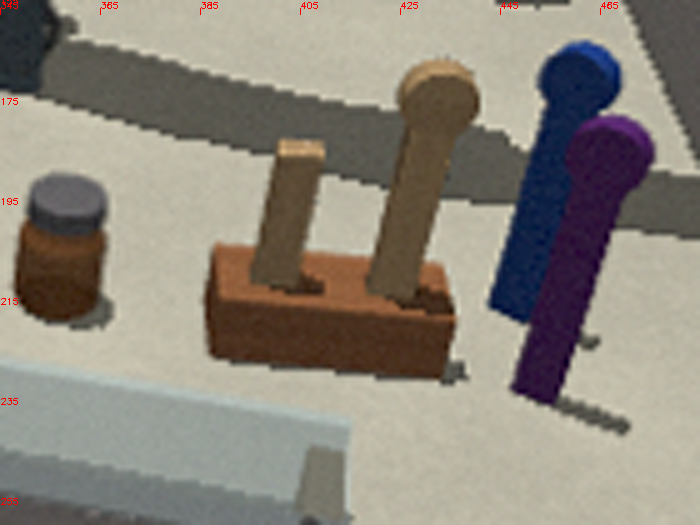

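View pics/d1.png

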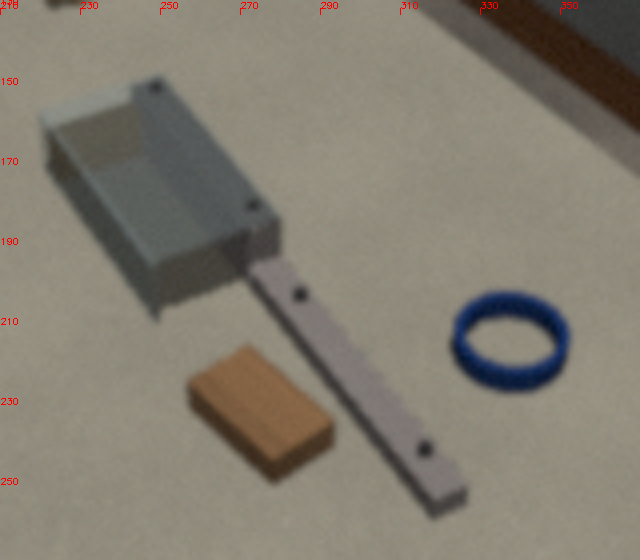

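View pics/d2.png

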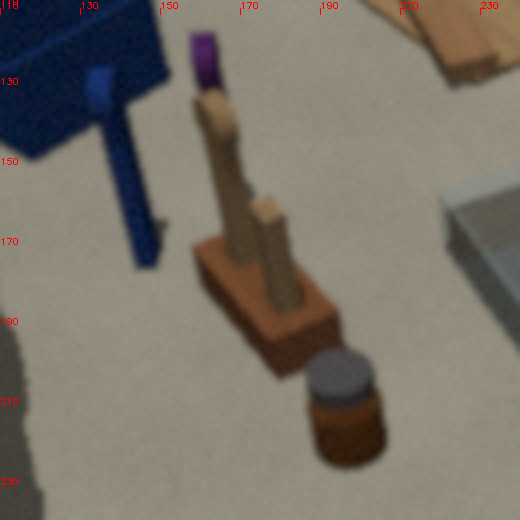

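```bash
cat > cam.py <<'E'
import numpy as np, cv2
C={'scene':(402.68739818,289.12965338,202.70566517,0.01849236,[1.52174162,1.78535516,-0.91665029],[0.14902295,-0.18127041,1.60745501]),
'side':(454.29510039,283.70708124,204.10494088,-0.00398165,[2.2532363,-0.72877463,0.32555173],[-0.48278946,0.26632135,1.15493178])}
def proj(c,P):
    f,cx,cy,k,r,t=C[c]
    return cv2.projectPoints(np.array(P,float).reshape(-1,3),np.array(r),np.array(t),np.array([[f,0,cx],[0,f,cy],[0,0,1]]),np.array([k,0,0,0,0]))[0].reshape(-1,2)
def ray(c,uv):
    f,cx,cy,k,r,t=C[c]
    R=cv2.Rodrigues(np.array(r))[0];t=np.array(t)
    n=cv2.undistortPoints(np.array(uv,float).reshape(1,1,2),np.array([[f,0,cx],[0,f,cy],[0,0,1]]),np.array([k,0,0,0,0])).ravel()
    return -R.T@t, R.T@np.array([n[0],n[1],1])
def atz(c,uv,z):
    o,d=ray(c,uv); return o+d*(z-o[2])/d[2]
def T(q,L):
    x,y,a=q; L=np.array(L,float).reshape(-1,3)
    return np.c_[x+np.cos(a)*L[:,0]-np.sin(a)*L[:,1], y+np.sin(a)*L[:,0]+np.cos(a)*L[:,1], L[:,2]]
E
cat > fit.py <<'E'
from cam import *
from scipy.optimize import least_squares
def fit(obs,q0,name):
    L={c:np.array([o[0] for o in obs if o[2]==c])/1000 for c in C}
    U={c:np.array([o[1] for o in obs if o[2]==c]) for c in C}
    for cs in (['scene'],['side'],['scene','side']):
        f=lambda q:np.concatenate([(proj(c,T(q,L[c]))-U[c]).ravel() for c in cs if len(U[c])])
        r=least_squares(f,q0,loss='soft_l1',x_scale=[.01,.01,.1])
        print(name,cs,r.x.round(4)); 
    print(r.fun.reshape(-1,2).round(1).tolist())
    return r.x
s,d='scene','side'
if __name__=="__main__":
    jig=[((30,-270,25),(237,243.75),s),((30,-270,0),(237,250),s),((0,-270,25),(241.3,237.8),s),((30,0,0),(332.5,269.75),s),((30,210,0),(414.5,286.75),s),((30,210,62),(414.5,266),s),((-84,210,66),(415,239.2),s),((-84,0,66),(339.2,226.3),s),
    ((0,-270,0),(318,259.5),d),((30,-270,0),(326.75,255),d),((30,-270,25),(326.75,251.75),d),((0,-270,25),(318,256.2),d),((-84,0,0),(249.5,210),d),((-84,210,66),(220.5,159.5),d),((-84,0,66),(248.75,197),d),((30,0,62),(280,185.5),d),((30,210,62),(250.75,149.5),d)]
    J=fit(jig,[0.6,0.03,0],'jig')
    bl=[((-30,-50,32),(275.5,223.75),s),((-30,50,32),(309.25,226),s),((30,50,32),(309,237),s),((30,-50,32),(274,235.75),s),((30,-50,0),(274,243.5),s),((30,50,0),(309,246.5),s),
    ((-30,50,32),(257,226.25),d),((30,50,32),(271.75,216.25),d),((30,-50,32),(293.25,236.25),d),((-30,-50,32),(278.25,246.25),d),((-30,-50,0),(278.75,251),d),((30,-50,0),(293.25,240.25),d),((-30,50,0),(257.5,230.75),d)]
    B=fit(bl,[0.53,-0.06,0],'blank')
    st=[((-30,-70,45),(388,203.6),s),((-30,70,45),(433.6,208),s),((30,70,45),(436,218.4),s),((30,-70,45),(387,215),s),((30,-70,0),(387,226.4),s),((30,70,0),(433.6,230.6),s),
    ((-30,70,45),(158.25,171.75),d),((-30,-70,45),(177.5,193.75),d),((30,-70,45),(195,188.25),d),((-30,-70,0),(180,204.5),d)]
    S=fit(st,[0.39,0.28,0],'stand')
    print('head pred',T(S,[[0,.035,.178],[0,-.035,.178]]))
    print('head px pred',proj(s,T(S,[0,.035,.178])),proj(d,T(S,[0,.035,.178])))
    print('head by z',atz(s,(432.8,174.6),.178),atz(d,(164,138.75),.178))
    c,sn=np.cos(-J[2]),np.sin(-J[2])
    dx,dy=B[0]-J[0],B[1]-J[1]; print('blank in jig',c*dx-sn*dy,sn*dx+c*dy,B[2]-J[2])
    for n,u,z in (('jar',(357,196),.08),('blue',(460.5,171),.178),('purple',(466.5,185.5),.178)): print(n,atz(s,u,z))
    print('blue foot',atz(s,(446.5,217.5),0),'purple foot',atz(s,(452,235),0))
    print('jar side',atz(d,(195,203.5),.08))
E
python3 fit.py
```

```text
jig ['scene'] [ 0.6016  0.0633 -0.1172]
jig ['side'] [ 0.5942  0.0551 -0.1217]
jig ['scene', 'side'] [ 0.5986  0.061  -0.1211]
[[-0.7, -0.8], [-0.2, -0.3], [-1.1, -1.4], [-2.3, -1.0], [-4.5, -1.7], [0.1, 1.7], [0.8, -0.9], [0.2, -1.7], [-0.2, -0.2], [0.0, 0.3], [0.7, -2.1], [0.4, -2.6], [-0.7, -0.3], [-0.5, -3.5], [-0.8, -2.8], [0.9, -2.2], [0.2, -2.4]]
blank ['scene'] [ 0.5214 -0.0633  0.0901]
blank ['side'] [ 0.5155 -0.0702  0.0751]
blank ['scene', 'side'] [ 0.5189 -0.0648  0.0859]
[[0.0, -1.3], [-0.2, -1.8], [-0.5, 0.2], [-0.4, -0.5], [-0.3, 0.3], [-1.0, -0.8], [-0.9, -2.6], [0.1, -2.0], [0.9, -3.1], [0.1, -2.8], [-0.5, -0.2], [0.6, 0.2], [-1.1, 0.3]]
stand ['scene'] [0.3825 0.2865 0.0135]
stand ['side'] [ 0.3797  0.2828 -0.0028]
stand ['scene', 'side'] [0.3813 0.2862 0.0037]
[[-0.5, -0.5], [-0.2, -0.5], [0.3, 0.6], [1.5, -0.7], [-0.7, -0.4], [-0.6, 0.1], [-0.2, -1.7], [0.3, 0.2], [0.1, -1.9], [-0.1, -0.1]]
head pred [[0.38120578 0.32115971 0.178     ]
 [0.38146445 0.25116019 0.178     ]]
head px pred [[432.52315203 174.59930009]] [[164.3370462  138.77994587]]
head by z [0.3810709  0.32194652 0.178     ] [0.38044012 0.32188436 0.178     ]
blank in jig -0.0639105823964121 -0.13443718202129562 0.20702081660485053
jar [0.38085395 0.11718439 0.08      ]
blue [0.34577652 0.40474903 0.178     ]
purple [0.42551698 0.40571702 0.178     ]
blue foot [0.33399795 0.40840751 0.        ] purple foot [0.4225257  0.41010384 0.        ]
jar side [0.36086113 0.11386936 0.08      ]
```

Candidates for the round-headed stick in the scene picture: the natural-wood one in the stand (432,175), the blue look-alike (460,171), the purple one (467,186), and the headless batten in the stand (403,197). The crop shows that the wooden disc-headed one in the stand is the right one, at about (0.381, 0.3215, 0.178), and both cameras agree.

Request:
carry_out([
  [[0.024, -0.031, 0.004], [0, 0, -7.7], 100],
  [[0.024, -0.031, 0.004], [0, 0, -7.7], 100],
  [[0.024, -0.031, 0.004], [0, 0, -7.7], 100],
  [[0.024, -0.031, 0.004], [0, 0, -7.7], 100],
  [[0.024, -0.031, 0.004], [0, 0, -7.7], 100],
])

```text
time_s: 2.42
eef_pos: [0.2631, 0.4782, 0.273]
tcp_rot: [3.141, -0.0, 2.244]
contact_force: [-0.3, 0.4, -0.9]
grip_width: 1.002
```

Request:
carry_out([
  [[0.024, -0.031, 0.003], [0, 0, -7.7], 100],
  [[0.024, -0.031, 0.003], [0, 0, -7.7], 100],
  [[0.024, -0.031, 0.003], [0, 0, -7.7], 100],
  [[0.024, -0.031, 0.003], [0, 0, -7.7], 100],
  [[0.0, 0.0, 0.0], [0, 0, 0], 100],
])

```text
time_s: 3.05
eef_pos: [0.3605, 0.3528, 0.2853]
tcp_rot: [3.14, 0.0, 1.705]
contact_force: [-0.4, 0.2, 0.0]
grip_width: 1.001
```

Request:
carry_out([
  [[0.0205, -0.031, -0.01], [0, 0, -7.5], 100],
  [[0, 0, -0.02], [0, 0, 0], 100],
  [[0, 0, -0.01], [0, 0, 0], 100],
  [[0, 0, 0], [0, 0, 0], 100],
  [[0, 0, 0], [0, 0, 0], 100],
])

```text
time_s: 3.68
eef_pos: [0.3788, 0.3251, 0.2452]
tcp_rot: [3.141, -0.001, 1.582]
contact_force: [0.3, -0.5, -0.2]
grip_width: 0.996
```

```bash
cat > w.py <<'E'
from cell import env, snapshot, nets
from h import *
from scipy.spatial.transform import Rotation as Ro
WM=np.array([[330.42451868,0,279.45571611],[0,330.42451868,209.16856228],[0,0,1]])
WD=np.array([-0.05722304,0,0,0,0])
def wcam(s,p):
    T=np.eye(4);T[:3,:3]=Ro.from_euler('xyz',s["tcp_rot"]).as_matrix();T[:3,3]=s["eef_pos"]
    return T@p["tool_from_camera"]
def wproj(W,P):
    i=np.linalg.inv(W);return cv2.projectPoints(np.array(P,float).reshape(-1,3),cv2.Rodrigues(i[:3,:3])[0],i[:3,3],WM,WD)[0].reshape(-1,2)
def watz(W,uv,z):
    n=cv2.undistortPoints(np.array(uv,float).reshape(1,1,2),WM,WD).ravel()
    d=W[:3,:3]@np.array([n[0],n[1],1]);o=W[:3,3];return o+d*(z-o[2])/d[2]
E
python3 - <<'E'
from w import *
s=env.read_state();p=snapshot("wrist");cv2.imwrite("pics/w1.png",p["image"][:,:,::-1])
W=wcam(s,p);np.save("W1.npy",W);print(s["eef_pos"],s["tcp_rot"])
print(nets.search_frame("stick_head",p))
from cam import T
S=[.381,.2862,.004]
print("head top",wproj(W,T(S,[[-.009,.035,.2],[.009,.035,.2]])),"stand",wproj(W,T(S,[[-.03,-.07,.045],[.03,-.07,.045],[.03,.07,.045]])))
E
```

```text
[0.3787618  0.32505672 0.24520733] [ 3.14115564e+00 -6.59631769e-04  1.58188794e+00]
[{'at': [0.4089, 0.4118, 0.1929], 'conf': 0.74}, {'at': [0.3785, 0.3368, 0.1976], 'conf': 0.67}, {'at': [0.3321, 0.4113, 0.1882], 'conf': 0.6}]
head top [[268.56109444 251.18431166]
 [299.68559875 251.37526173]] stand [[254.31742717 282.4618585 ]
 [307.88380989 282.78015824]
 [312.26522506 157.19326048]]
```

View pics/w1.png

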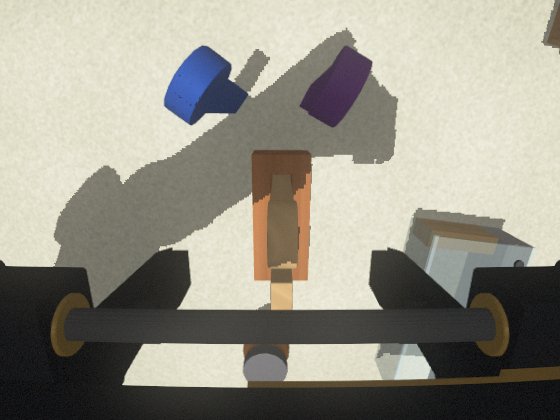

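```bash
python3 - <<'E'
import sys
import numpy as np,cv2
exec(open('w.py').read().split('def wcam')[0].replace('from cell import env, snapshot, nets',''))
W=np.load("W1.npy");i=np.linalg.inv(W)
a=np.linspace(0,2*np.pi,73)
for y in (.319,.3215,.324):
  for x in (.371,.389):
    P=np.c_[np.full(73,x),y+.022*np.cos(a),.178+.022*np.sin(a)]
    q=cv2.projectPoints(P,cv2.Rodrigues(i[:3,:3])[0],i[:3,3],WM,WD)[0].reshape(-1,2);print(y,x,q.min(0),q.max(0))
from h import crop
crop("pics/w1.png",220,140,340,310,4,"pics/w1c.png")
E
```

```text
0.319 0.371 [267.07275826 206.47204019] [269.26632349 275.35122718]
0.319 0.389 [294.50556834 206.76813881] [298.3403021  275.62239026]
0.3215 0.371 [267.07372311 202.71057574] [269.27497768 271.7886957 ]
0.3215 0.389 [294.59148451 203.00917718] [298.45963725 272.06227397]
0.324 0.371 [267.07490579 198.92467042] [269.28380633 268.19984082]
0.324 0.389 [294.67775778 199.22579974] [298.57953689 268.47586208]
```

View pics/w1c.png

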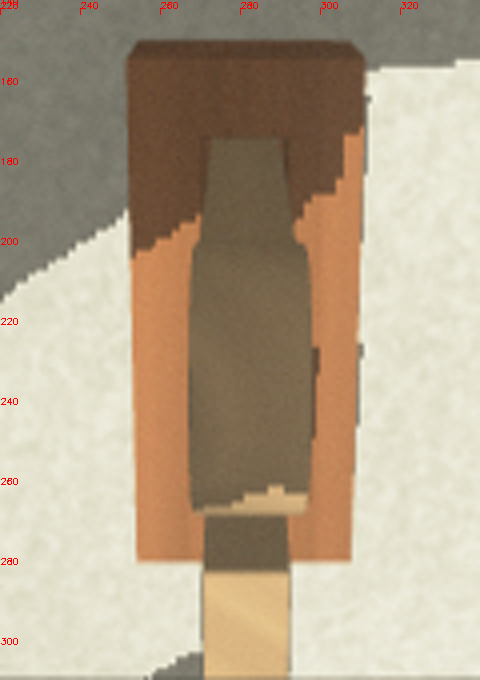

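The crop shows the wooden disc head at rows 200–268 and columns 267–298, giving a head at about (0.380, 0.323). It is centred between the fingers, so I descend and grip.

Request:
carry_out([
  [[0.001, -0.0015, -0.015], [0, 0, -0.4], 100],
  [[0, 0, -0.02], [0, 0, 0], 100],
  [[0, 0, -0.02], [0, 0, 0], 100],
  [[0, 0, -0.017], [0, 0, 0], 100],
  [[0, 0, 0], [0, 0, 0], 100],
])

```text
time_s: 4.4
eef_pos: [0.379, 0.3217, 0.1712]
tcp_rot: [-3.14, 0.003, 1.573]
contact_force: [0.2, -0.0, -0.0]
grip_width: 1.004
```

Request:
carry_out([
  [[0, 0, 0], [0, 0, 0], 0],
  [[0, 0, 0], [0, 0, 0], 0],
  [[0, 0, 0], [0, 0, 0], 0],
  [[0, 0, 0], [0, 0, 0], 0],
  [[0, 0, 0], [0, 0, 0], 0],
], force=50)

```text
time_s: 5.03
eef_pos: [0.3799, 0.3228, 0.1728]
tcp_rot: [3.141, -0.0, 1.573]
contact_force: [-0.7, 0.4, -0.2]
grip_width: 0.457
```

Request:
carry_out([
  [[0, 0, 0], [0, 0, 0], 0],
  [[0, 0, 0], [0, 0, 0], 0],
  [[0, 0, 0], [0, 0, 0], 0],
  [[0, 0, 0], [0, 0, 0], 0],
  [[0, 0, 0], [0, 0, 0], 0],
])

```text
time_s: 5.65
eef_pos: [0.3799, 0.3227, 0.1727]
tcp_rot: [-3.142, 0.0, 1.573]
contact_force: [-0.1, -0.1, -0.2]
grip_width: 0.201
```

Request:
carry_out([
  [[0, 0, 0.01], [0, 0, 0], 0],
  [[0, 0, 0.015], [0, 0, 0], 0],
  [[0, 0, 0.015], [0, 0, 0], 0],
  [[0, 0, 0.02], [0, 0, 0], 0],
  [[0, 0, 0.01], [0, 0, 0], 0],
])

```text
time_s: 6.28
eef_pos: [0.3804, 0.3232, 0.2445]
tcp_rot: [3.14, -0.002, 1.573]
contact_force: [-0.3, -0.0, -0.8]
grip_width: 0.201
```

Request:
carry_out([
  [[0.03, 0, 0.015], [0, 0, 0], 0],
  [[0.03, 0, 0.015], [0, 0, 0], 0],
  [[0, -0.03, 0], [0, 0, -2], 0],
  [[0, -0.04, 0], [0, 0, -2.5], 0],
  [[0, -0.04, 0], [0, 0, -2.5], 0],
], force=60)

```text
time_s: 6.9
eef_pos: [0.4398, 0.2115, 0.2729]
tcp_rot: [3.142, 0.0, 1.45]
contact_force: [0.3, 0.0, -0.1]
grip_width: 0.201
```

Request:
carry_out([
  [[0, -0.05, 0], [0, 0, 0], 0],
  [[0, -0.05, 0], [0, 0, 0], 0],
  [[0, -0.05, 0], [0, 0, 0], 0],
  [[0, -0.04, 0], [0, 0, 0], 0],
  [[0, -0.03, 0], [0, 0, 0], 0],
])

```text
time_s: 7.52
eef_pos: [0.4396, -0.0091, 0.2731]
tcp_rot: [3.141, -0.0, 1.45]
contact_force: [0.3, -0.0, -1.1]
grip_width: 0.201
```

```bash
python3 - <<'E'
from w import *
s=env.read_state();print(s["eef_pos"],s["tcp_rot"],s["qpos"].round(2),s["contact_force"],s["grip_width"])
p=snapshot("wrist");cv2.imwrite("pics/w2.png",p["image"][:,:,::-1]);np.save("W2.npy",wcam(s,p))
p=snapshot("scene");cv2.imwrite("pics/s3.png",p["image"][:,:,::-1])
p=snapshot("side");cv2.imwrite("pics/d3.png",p["image"][:,:,::-1])
E
```

```text
[ 0.43956947 -0.00910804  0.27310489] [ 3.14124042e+00 -3.91852779e-04  1.44969592e+00] [-0.64  0.16  0.62  2.07 -0.11  0.94 -0.08] [ 0.32920868 -0.00817556 -1.07776652] 0.20100533780887092
```

View pics/w2.png

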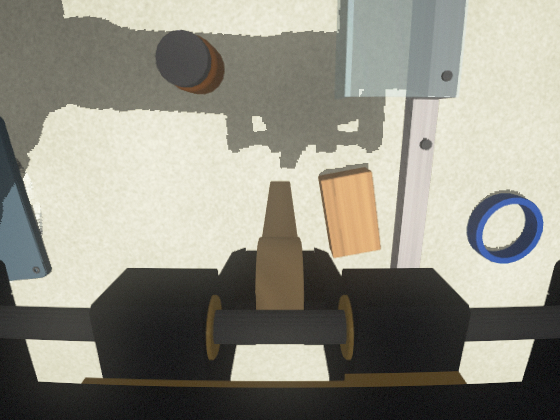

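View pics/s3.png

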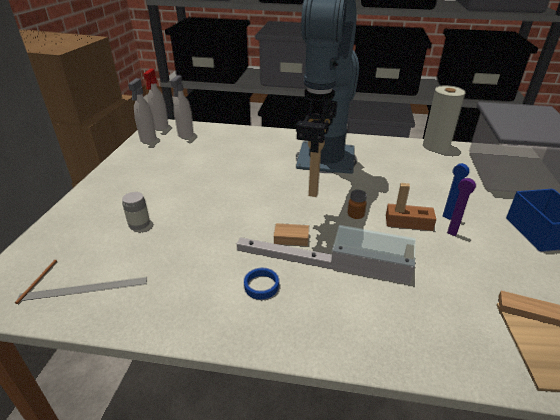

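```bash
python3 - <<'E'
from h import crop
crop("pics/w2.png",300,80,480,275,4,"pics/w2c.png")
E
```

```text
(no output)
```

View pics/w2c.png

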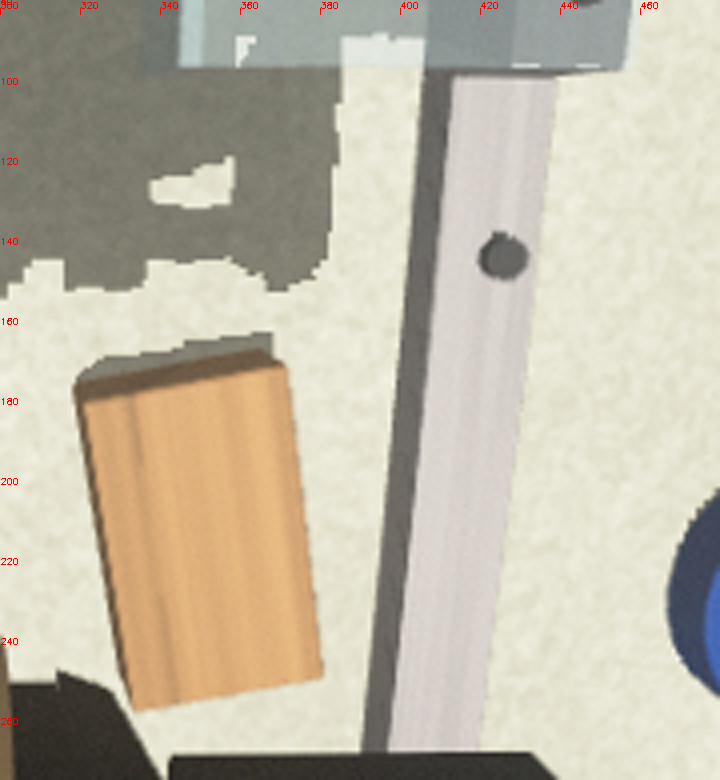

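```bash
python3 - <<'E'
import numpy as np,cv2
exec(open('w.py').read().replace('from cell import env, snapshot, nets',''))
W=np.load("W2.npy")
for n,a,b,z in (("face top",(413,98),(397,267),.025),("face bot",(405.5,98),(391,267),0),("outer top",(439,98),(420,258),.025)):
    A,B=watz(W,a,z),watz(W,b,z);d=A-B;print(n,A.round(4),B.round(4),"yaw",-np.arctan2(d[0],d[1]))
q=[watz(W,u,.032) for u in ((320.5,180),(371.5,171),(380.5,249),(333.5,257.5))];q=np.array(q);print(q.round(4),q.mean(0))
print([np.linalg.norm(q[i]-q[(i+1)%4]).round(4) for i in range(4)])
d=q[0]-q[3];print(-np.arctan2(d[0],d[1]));d=q[1]-q[2];print(-np.arctan2(d[0],d[1]))
print("mouth roof",watz(W,(345,97),.066),watz(W,(456,97),.066))
J=[.599,.061,-.121]
E
```

```text
face top [0.5965 0.0632 0.025 ] [ 0.5735 -0.14    0.025 ] yaw -0.11258999798413875
face bot [0.5974 0.0642 0.    ] [ 0.5736 -0.1523  0.    ] yaw -0.10917940703402201
outer top [0.6258 0.0602 0.025 ] [ 0.6031 -0.1313  0.025 ] yaw -0.11827644328368982
[[ 0.4855 -0.0151  0.032 ]
 [ 0.5444 -0.0117  0.032 ]
 [ 0.5513 -0.1093  0.032 ]
 [ 0.4931 -0.1134  0.032 ]] [ 0.51857312 -0.06236005  0.032     ]
[np.float64(0.059), np.float64(0.0979), np.float64(0.0583), np.float64(0.0985)]
0.07695033126793753
0.07010750173050909
mouth roof [0.51332854 0.07150746 0.066     ] [0.62385203 0.05968117 0.066     ]
```

Request:
carry_out([
  [[0, 0, -0.02], [9.93, -1.16, 0], 0],
  [[0, 0, -0.03], [9.93, -1.16, 0], 0],
  [[0, 0, -0.03], [0, 0, 0], 0],
  [[0, 0, -0.022], [0, 0, 0], 0],
  [[0, 0, 0], [0, 0, 0], 0],
])

```text
time_s: 8.3
eef_pos: [0.4373, -0.0051, 0.1754]
tcp_rot: [-3.128, -0.309, 1.453]
contact_force: [-0.3, 0.1, -0.2]
grip_width: 0.196
```

```bash
python3 - <<'E'
from w import *
s=env.read_state();print(s["eef_pos"],s["tcp_rot"],s["contact_force"])
p=snapshot("side");cv2.imwrite("pics/d4.png",p["image"][:,:,::-1])
crop("pics/d4.png",140,150,300,270,5,"pics/d4c.png")
E
```

```text
[ 0.43725678 -0.00511503  0.17538037] [-3.12846892 -0.3085234   1.45284559] [-0.31518136  0.05405687 -0.20181548]
```

View pics/d4c.png

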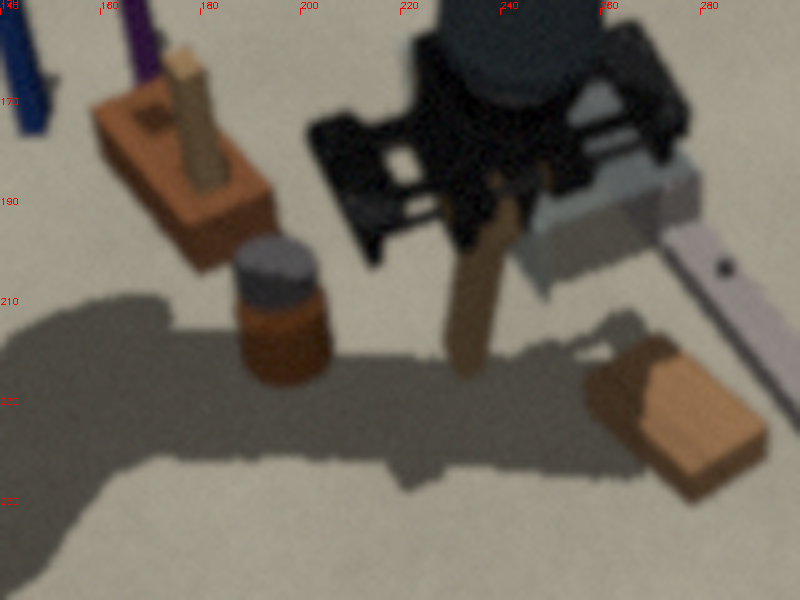

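Request:
carry_out([
  [[0, 0, -0.004], [0, 0, 0], 0],
  [[0, 0, -0.004], [0, 0, 0], 0],
  [[0, 0, -0.004], [0, 0, 0], 0],
  [[0, 0, -0.003], [0, 0, 0], 0],
  [[0, 0, 0], [0, 0, 0], 0],
], force=28)

```text
time_s: 8.98
eef_pos: [0.438, -0.0063, 0.1612]
tcp_rot: [-3.132, -0.309, 1.452]
contact_force: [0.0, -0.5, -0.1]
grip_width: 0.199
```

```bash
python3 - <<'E'
import numpy as np
c,s=.9933,.1157
th=np.radians([22]+list(np.linspace(25,85.5,15)))
hy=-(170*np.sin(th)-13*np.cos(th));hz=170*np.cos(th)+13*np.sin(th)
for i in range(1,16):
    d=hy[i]-hy[i-1];print(np.degrees(th[i]).round(1),(s*d/1000).round(4),(c*d/1000).round(4),((hz[i]-hz[i-1])/1000).round(4),hz[i].round(1))
E
```

```text
25.0 -0.001 -0.0084 -0.0029 159.6
29.3 -0.0014 -0.0118 -0.005 154.6
33.6 -0.0013 -0.0114 -0.0059 148.7
38.0 -0.0013 -0.0109 -0.0067 142.0
42.3 -0.0012 -0.0104 -0.0075 134.5
46.6 -0.0011 -0.0098 -0.0083 126.2
50.9 -0.0011 -0.0091 -0.009 117.2
55.2 -0.001 -0.0084 -0.0097 107.6
59.6 -0.0009 -0.0077 -0.0103 97.3
63.9 -0.0008 -0.0069 -0.0108 86.5
68.2 -0.0007 -0.0061 -0.0113 75.2
72.5 -0.0006 -0.0052 -0.0117 63.4
76.9 -0.0005 -0.0043 -0.0121 51.3
81.2 -0.0004 -0.0034 -0.0124 38.9
85.5 -0.0003 -0.0024 -0.0126 26.3
```

Request:
carry_out([
  [[0, 0, -0.003], [0, 0, 0], 0],
  [[0, -0.003, -0.003], [0, 0, 0], 0],
  [[-0.001, -0.01, -0.003], [0, 0, 0], 0],
  [[-0.0014, -0.012, -0.005], [0, 0, 0], 0],
  [[-0.0013, -0.011, -0.006], [0, 0, 0], 0],
])

```text
time_s: 9.6
eef_pos: [0.4353, -0.044, 0.143]
tcp_rot: [-3.135, -0.309, 1.452]
contact_force: [-4.1, -6.1, 17.5]
grip_width: 0.204
```

```bash
python3 - <<'E'
from w import *
s=env.read_state();print(s["eef_pos"],s["tcp_rot"],s["contact_force"])
p=snapshot("side");cv2.imwrite("pics/d5.png",p["image"][:,:,::-1])
crop("pics/d5.png",140,150,300,270,5,"pics/d5c.png")
E
```

```text
[ 0.43526712 -0.04397478  0.14296464] [-3.13466562 -0.30928656  1.45213701] [-4.0991557  -6.12367072 17.47797393]
```

View pics/d5c.png

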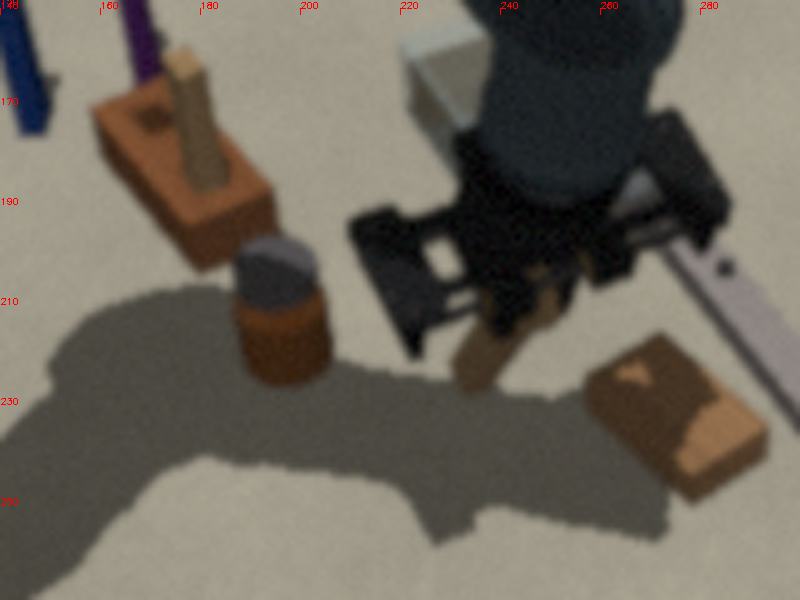

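The side picture shows the stick now swinging, tip at about (233,226) and staying put, with 17 N pressing. I continue along the arc.

Request:
carry_out([
  [[-0.0013, -0.011, -0.006], [0, 0, 0], 0],
  [[-0.0012, -0.0105, -0.007], [0, 0, 0], 0],
  [[-0.0011, -0.01, -0.008], [-2, 0.2, 0], 0],
  [[-0.0011, -0.009, -0.009], [-2, 0.2, 0], 0],
  [[-0.001, -0.0085, -0.0095], [-2, 0.2, 0], 0],
], force=22)

```text
time_s: 10.28
eef_pos: [0.4291, -0.0924, 0.1021]
tcp_rot: [-3.135, -0.202, 1.452]
contact_force: [-1.4, -1.7, 5.0]
grip_width: 0.203
```

Request:
carry_out([
  [[-0.0009, -0.0077, -0.01], [-2, 0.2, 0], 0],
  [[-0.0008, -0.007, -0.011], [-2, 0.2, 0], 0],
  [[-0.0007, -0.006, -0.011], [-2, 0.2, 0], 0],
  [[-0.0006, -0.005, -0.012], [-2, 0.2, 0], 0],
  [[-0.0005, -0.004, -0.012], [-2, 0.2, 0], 0],
])

```text
time_s: 10.9
eef_pos: [0.4257, -0.1219, 0.0459]
tcp_rot: [-3.138, -0.026, 1.453]
contact_force: [-0.3, -1.0, 3.2]
grip_width: 0.206
```

```bash
python3 - <<'E'
from w import *
s=env.read_state();print(s["eef_pos"],s["tcp_rot"],s["contact_force"])
p=snapshot("side");cv2.imwrite("pics/d6.png",p["image"][:,:,::-1])
crop("pics/d6.png",140,150,300,270,5,"pics/d6c.png")
E
```

```text
[ 0.42571319 -0.12188577  0.04586048] [-3.13849757 -0.02627022  1.45262441] [-0.3360783  -1.02470131  3.17635198]
```

View pics/d6c.png

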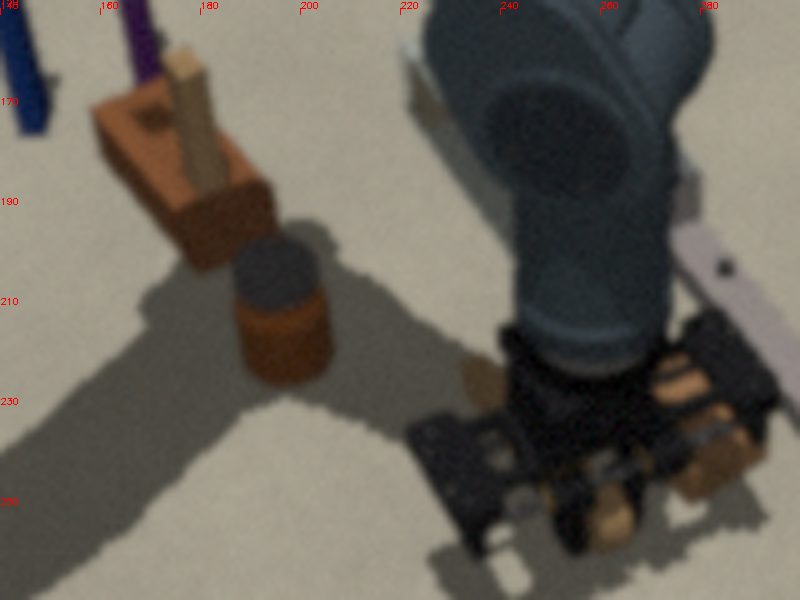

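Request:
carry_out([
  [[-0.0004, -0.003, -0.011], [-1.5, 0.1, 0], 0],
  [[-0.0003, -0.002, -0.01], [0, 0, 0], 0],
  [[0, 0, 0], [0, 0, 0], 0],
  [[0, 0, 0], [0, 0, 0], 0],
  [[0, 0, 0], [0, 0, 0], 0],
])

```text
time_s: 11.58
eef_pos: [0.4246, -0.126, 0.025]
tcp_rot: [-3.139, -0.002, 1.453]
contact_force: [-0.2, 0.5, -1.2]
grip_width: 0.21
```

Request:
carry_out([
  [[0, 0, 0], [0, 0, 0], 0],
  [[0, 0, 0], [0, 0, 0], 0],
  [[0, 0, 0.002], [0, 0, 0], 0],
  [[0, 0, 0.003], [0, 0, 0], 0],
  [[0, 0, 0], [0, 0, 0], 0],
], force=60)

```text
time_s: 12.2
eef_pos: [0.4247, -0.126, 0.0302]
tcp_rot: [-3.139, -0.002, 1.453]
contact_force: [-0.1, 0.4, 0.3]
grip_width: 0.198
```

```bash
python3 - <<'E'
from w import *
s=env.read_state();print(s["eef_pos"],s["tcp_rot"],s["contact_force"])
p=snapshot("wrist");cv2.imwrite("pics/w3.png",p["image"][:,:,::-1]);np.save("W3.npy",wcam(s,p))
p=snapshot("scene");cv2.imwrite("pics/s4.png",p["image"][:,:,::-1])
crop("pics/s4.png",225,150,385,280,5,"pics/s4c.png")
E
```

```text
[ 0.42473141 -0.12603324  0.03016729] [-3.13906856e+00 -1.70495208e-03  1.45337751e+00] [-0.07481947  0.36828759  0.30969348]
```

View pics/w3.png

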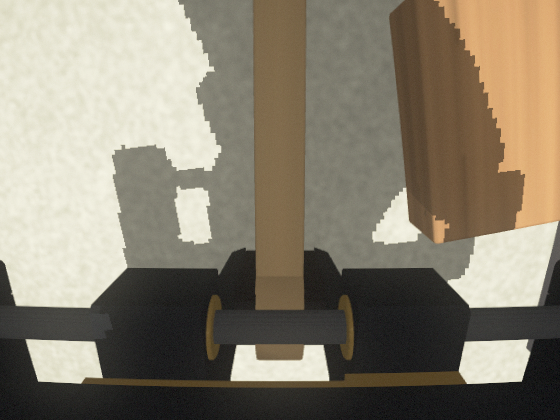

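View pics/s4c.png

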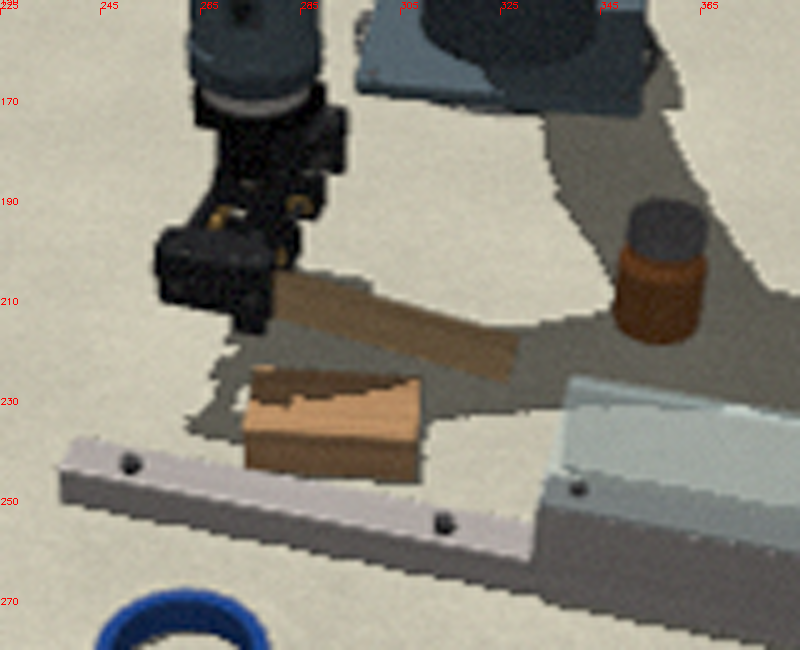

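Request:
carry_out([
  [[-0.002, -0.016, -0.002], [0, 0, 0], 0],
  [[-0.002, -0.017, 0], [0, 0, 0], 0],
  [[0.0125, -0.0015, 0], [0, 0, 0.2], 0],
  [[0.0125, -0.0015, 0], [0, 0, 0], 0],
  [[0.005, -0.0005, 0], [0, 0, 0], 0],
])

```text
time_s: 12.92
eef_pos: [0.4523, -0.1618, 0.0279]
tcp_rot: [-3.14, -0.002, 1.459]
contact_force: [-0.3, -0.6, -0.8]
grip_width: 0.197
```

Request:
carry_out([
  [[0.007, -0.0008, 0], [0, 0, 0], 0],
  [[0.007, -0.0008, 0], [0, 0, 0], 0],
  [[0.007, -0.0008, 0], [0, 0, 0], 0],
  [[0.007, -0.0008, 0], [0, 0, 0], 0],
  [[0.006, -0.0007, 0], [0, 0, 0], 0],
])

```text
time_s: 13.55
eef_pos: [0.4849, -0.1665, 0.0279]
tcp_rot: [-3.138, -0.002, 1.457]
contact_force: [-1.0, -0.7, -0.8]
grip_width: 0.198
```

```bash
python3 - <<'E'
from w import *
s=env.read_state();print(s["eef_pos"],s["tcp_rot"],s["contact_force"],s["qpos"].round(2))
p=snapshot("wrist");cv2.imwrite("pics/w4.png",p["image"][:,:,::-1]);np.save("W4.npy",wcam(s,p))
E
```

```text
[ 0.48487488 -0.16651474  0.02787247] [-3.13839376e+00 -1.69652810e-03  1.45686987e+00] [-0.96436379 -0.68327175 -0.77433327] [-0.17  0.76  0.54  2.03 -0.74  0.56  0.79]
```

View pics/w4.png

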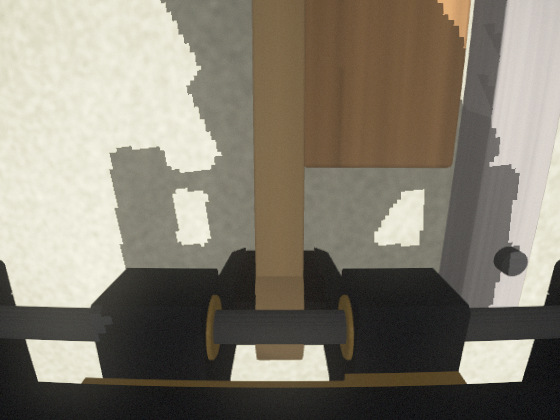

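```bash
python3 - <<'E'
import numpy as np
exec(open('w.py').read().replace('from cell import env, snapshot, nets',''))
crop("pics/w4.png",420,0,560,150,5,"pics/w4c.png")
crop("pics/w4.png",420,150,560,310,4,"pics/w4d.png")
E
```

```text
(no output)
```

View pics/w4c.png

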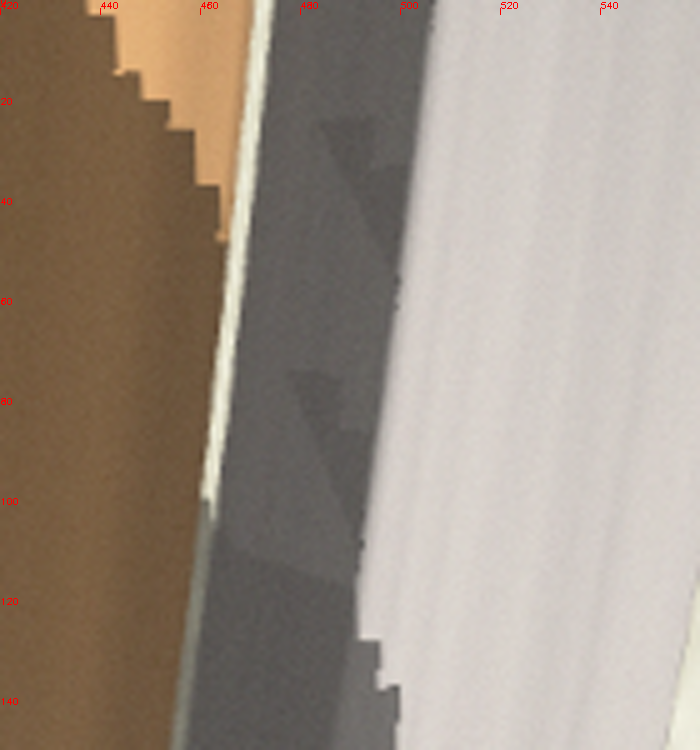

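View pics/w4d.png

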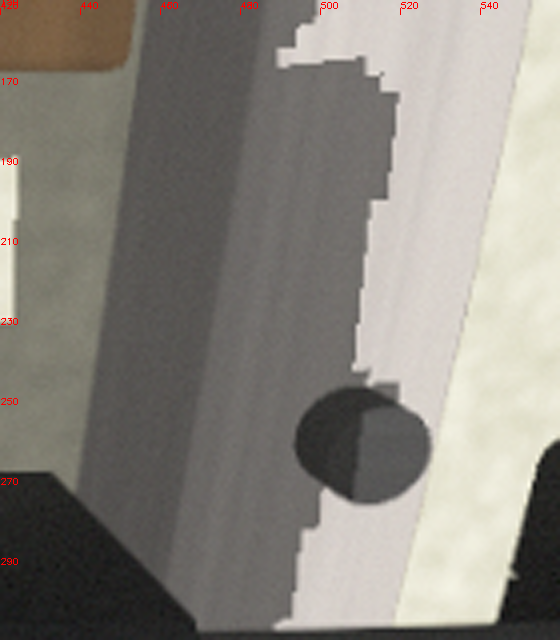

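```bash
python3 - <<'E'
import numpy as np
exec(open('w.py').read().replace('from cell import env, snapshot, nets',''))
W=np.load("W4.npy")
def line(n,pts,z):
    P=np.array([watz(W,u,z)[:2] for u in pts]);k=np.polyfit(P[:,1],P[:,0],1);print(n,"yaw",-k[0],"x@y=-.1",np.polyval(k,-.1), P[[0,-1]].round(4).tolist())
line("fence bot",[(475,0),(463,103),(457,145),(439,270)],0)
line("fence top",[(506.5,0),(499,60),(491.5,115),(460,280)],.025)
line("blank R",[(469.5,0),(465,50),(459.5,100),(453.5,150)],.032)
line("stick R",[(305,10),(305,100),(304,220)],.045)
line("blank rear",[(306,166),(450,166)],.032)
J=np.array([.598,.0625]);a=-.116
print("model fence x@-.1",J[0]+(-.1-J[1])*np.tan(.116))
E
```

```text
fence bot yaw -0.11849306827180425 x@y=-.1 0.5782748141327678 [[0.5837, -0.0544], [0.5684, -0.1837]]
fence top yaw -0.13395262104073477 x@y=-.1 0.5769824474220665 [[0.5818, -0.0616], [0.5666, -0.1761]]
blank R yaw -0.10578308233800349 x@y=-.1 0.5595254636153526 [[0.5635, -0.0624], [0.5579, -0.115]]
stick R yaw -0.10082555628111402 x@y=-.1 0.5003348212579004 [[0.5039, -0.0639], [0.497, -0.1324]]
blank rear yaw 9.15930308323426 x@y=-.1 0.363370163633736 [[0.5004, -0.115], [0.5567, -0.1211]]
model fence x@-.1 0.5790649939005019
```

Request:
carry_out([
  [[0.006, -0.0007, 0], [0, 0, -0.3], 0],
  [[0.005, -0.0006, 0], [0, 0, 0], 0],
  [[0.003, -0.0004, 0], [0, 0, 0], 0],
  [[0.002, -0.0002, 0], [0, 0, 0], 0],
  [[0.001, -0.0001, 0], [0, 0, 0], 0],
])

```text
time_s: 14.22
eef_pos: [0.5014, -0.1685, 0.0279]
tcp_rot: [-3.138, -0.002, 1.452]
contact_force: [-3.2, -0.1, -0.5]
grip_width: 0.2
```

Request:
carry_out([
  [[0.001, -0.0001, 0], [0, 0, 0], 0],
  [[0.001, 0, 0], [0, 0, 0], 0],
  [[0, 0, 0], [0, 0, 0], 0],
  [[0, 0, 0], [0, 0, 0], 0],
  [[0, 0, 0], [0, 0, 0], 0],
])

```text
time_s: 14.85
eef_pos: [0.5017, -0.1685, 0.0277]
tcp_rot: [-3.135, -0.002, 1.451]
contact_force: [-5.7, 0.5, 3.0]
grip_width: 0.199
```

```bash
python3 - <<'E'
from w import *
s=env.read_state();print(s["eef_pos"],s["tcp_rot"],s["contact_force"],s["qpos"].round(2))
p=snapshot("wrist");cv2.imwrite("pics/w5.png",p["image"][:,:,::-1]);np.save("W5.npy",wcam(s,p))
crop("pics/w5.png",360,0,500,190,4,"pics/w5c.png")
E
```

```text
[ 0.50168379 -0.16853639  0.02767995] [-3.13547075e+00 -2.18707901e-03  1.45143366e+00] [-5.65809852  0.54007635  3.00099112] [-0.18  0.78  0.56  1.99 -0.74  0.59  0.76]
```

View pics/w5.png

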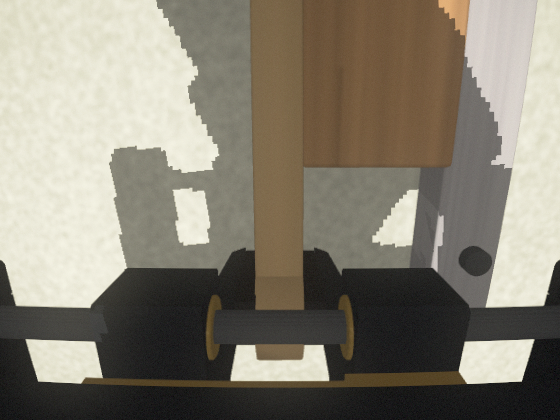

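The wrist picture shows the blank's right edge meeting the fence along its whole visible length, column 465 down to 450, with a 5.7 N side push. The blank is flat against the fence. Next I back off and take the stick round behind it.

Request:
carry_out([
  [[-0.008, 0.001, 0], [0, 0, 0], 0],
  [[-0.007, 0.001, 0], [0, 0, 0], 0],
  [[-0.003, -0.025, 0], [0, 0, 0], 0],
  [[-0.0047, -0.04, 0], [0, 0, 0], 0],
  [[-0.0047, -0.04, 0], [0, 0, 0], 0],
])

```text
time_s: 15.52
eef_pos: [0.4765, -0.2723, 0.0281]
tcp_rot: [-3.14, -0.002, 1.452]
contact_force: [0.0, -0.3, -1.6]
grip_width: 0.202
```

Request:
carry_out([
  [[-0.003, -0.025, 0], [0, 0, 0.1], 0],
  [[0.02, -0.0024, 0], [0, 0, 0], 0],
  [[0.02, -0.0024, 0], [0, 0, 0], 0],
  [[0.01, -0.0012, 0], [0, 0, 0], 0],
  [[0, 0, 0], [0, 0, 0], 0],
])

```text
time_s: 16.15
eef_pos: [0.5235, -0.3023, 0.0279]
tcp_rot: [-3.139, -0.002, 1.454]
contact_force: [0.5, -1.4, -1.2]
grip_width: 0.2
```

```bash
cat > st.py <<'E'
from w import *
def tojig(p,J=(.598,.0625,-.118)):
    dx,dy=p[0]-J[0],p[1]-J[1];c,s=np.cos(J[2]),np.sin(J[2]);return np.array([c*dx+s*dy,-s*dx+c*dy])
def look(cam,name,box=None,f=4):
    s=env.read_state();print(s["eef_pos"].round(4),s["tcp_rot"].round(3),s["contact_force"].round(1),"jig",tojig(s["eef_pos"]).round(4))
    p=snapshot(cam);cv2.imwrite(f"pics/{name}.png",p["image"][:,:,::-1])
    if cam=="wrist": np.save(name+".npy",wcam(s,p))
    if box: crop(f"pics/{name}.png",*box,f,f"pics/{name}c.png")
    return s,p
E
python3 - <<'E'
from st import *
look("wrist","w6");look("scene","s6",(225,170,425,300),4)
E
```

```text
[ 0.5235 -0.3023  0.0279] [-3.139e+00 -2.000e-03  1.454e+00] [ 0.5 -1.4 -1.2] jig [-0.031  -0.3711]
[ 0.5227 -0.3023  0.0278] [-3.138e+00 -2.000e-03  1.453e+00] [-0.1 -0.5 -1.1] jig [-0.0318 -0.3712]
```

View pics/w6.png

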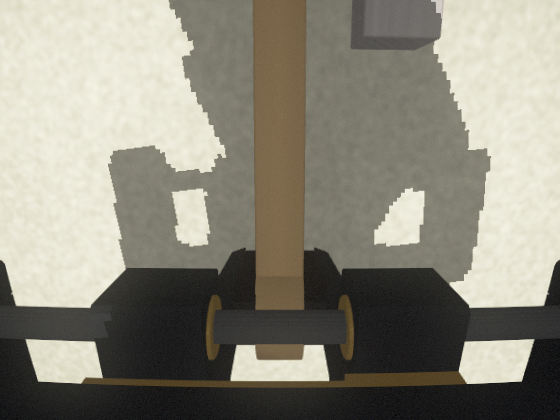

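View pics/s6c.png

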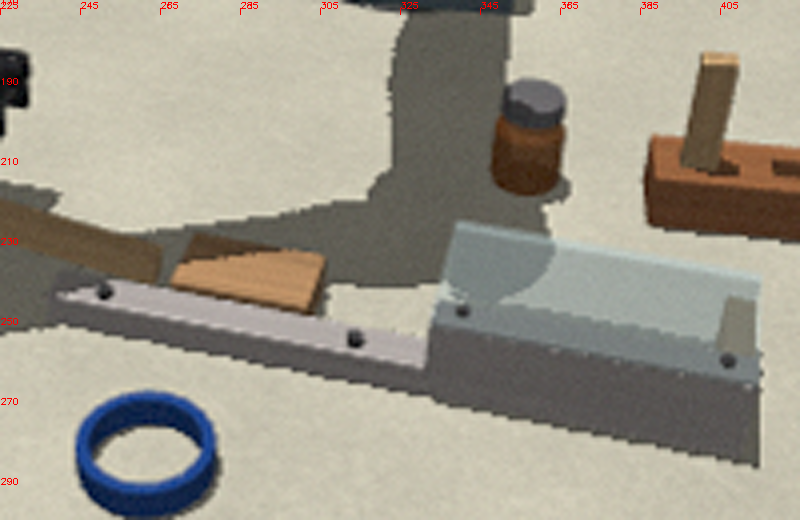

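Request:
carry_out([
  [[-0.003, 0.0004, 0], [0, 0, 0], 0],
  [[0.0006, 0.005, 0], [0, 0, 0], 0],
  [[0.0006, 0.005, 0], [0, 0, 0], 0],
  [[0.0006, 0.005, 0], [0, 0, 0], 0],
  [[0.0006, 0.005, 0], [0, 0, 0], 0],
])

```text
time_s: 16.88
eef_pos: [0.5227, -0.282, 0.028]
tcp_rot: [-3.139, -0.001, 1.454]
contact_force: [-0.0, -1.6, -0.7]
grip_width: 0.192
```

Request:
carry_out([
  [[0.00085, 0.007, 0], [0, 0, 0], 0],
  [[0.00085, 0.007, 0], [0, 0, 0], 0],
  [[0.00085, 0.007, 0], [0, 0, 0], 0],
  [[0.00085, 0.007, 0], [0, 0, 0], 0],
  [[0.00085, 0.007, 0], [0, 0, 0], 0],
])

```text
time_s: 17.5
eef_pos: [0.5268, -0.2466, 0.0279]
tcp_rot: [-3.139, -0.002, 1.453]
contact_force: [0.2, -1.4, -0.6]
grip_width: 0.195
```

```bash
python3 - <<'E'
from st import *
look("scene","s7",(225,170,425,300),4);look("side","d7",(210,130,370,280),4)
E
```

```text
[ 0.5268 -0.2466  0.0279] [-3.139e+00 -2.000e-03  1.453e+00] [ 0.2 -1.4 -0.6] jig [-0.0343 -0.3154]
[ 0.5271 -0.2453  0.0277] [-3.138e+00 -3.000e-03  1.455e+00] [-0.8 -0.3 -0.5] jig [-0.0342 -0.314 ]
```

View pics/s7c.png

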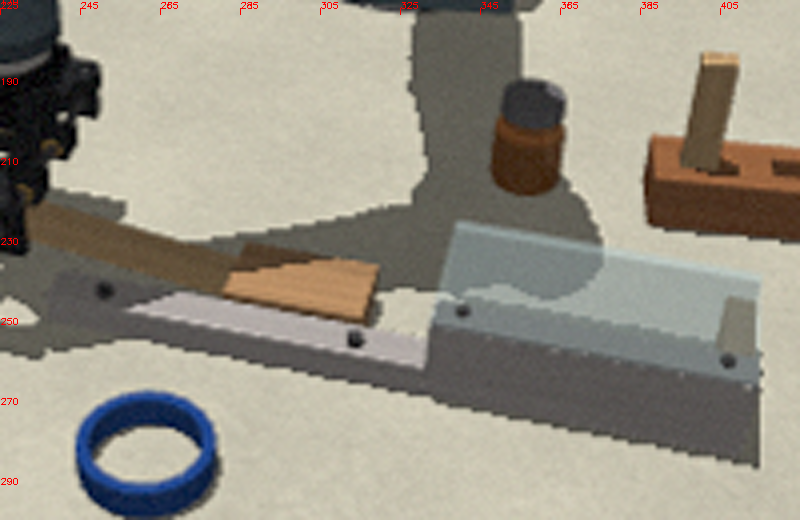

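View pics/d7c.png

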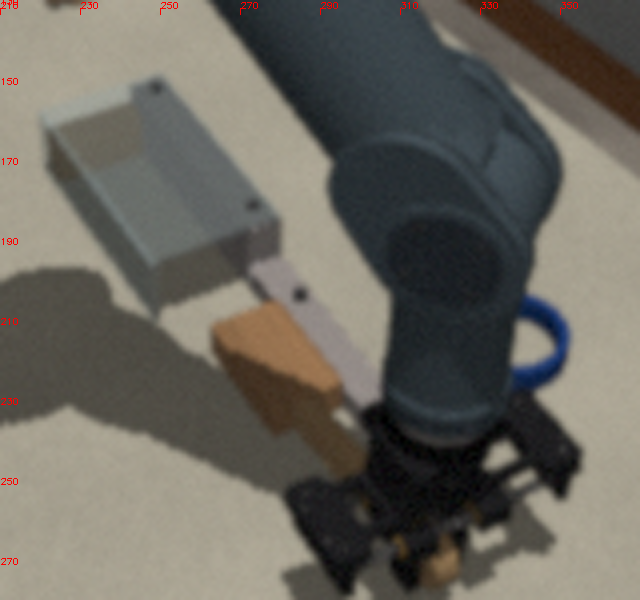

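```bash
python3 - <<'E'
from cam import *
J=(.598,.0625,-.118)
def tojig(p):
    dx,dy=p[0]-J[0],p[1]-J[1];c,s=np.cos(J[2]),np.sin(J[2]);return (np.array([c*dx+s*dy,-s*dx+c*dy])*1000).round(1)
for u in ((263.25,213.25),(279.5,205.75),(295.5,226.25)): print(tojig(atz('side',(u[0],u[1]-2.3),.032)))
for u in ((319.5,236),(316,250),(280,243)): print('scene',tojig(atz('scene',u,.032)))
# reference: fence top edge
print(tojig(atz('side',(318,256.2-2.3),.025)),tojig(atz('scene',(241.3,237.8),.025)))
from h import crop
crop("pics/d7.png",250,185,310,250,10,"pics/d7z.png");crop("pics/s7.png",270,220,345,270,10,"pics/s7z.png")
E
```

```text
[-60.4 -56.2]
[ -1.7 -51.3]
[  -2.3 -149.1]
scene [-58.3 -51.6]
scene [  3.2 -48.5]
scene [   3.1 -151.4]
[  -1.7 -271.8] [   4.7 -266.3]
```

View pics/d7z.png

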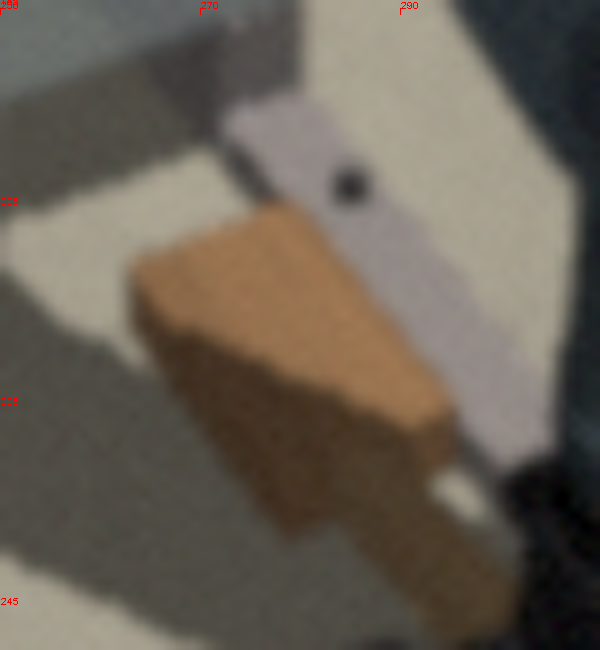

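View pics/s7z.png

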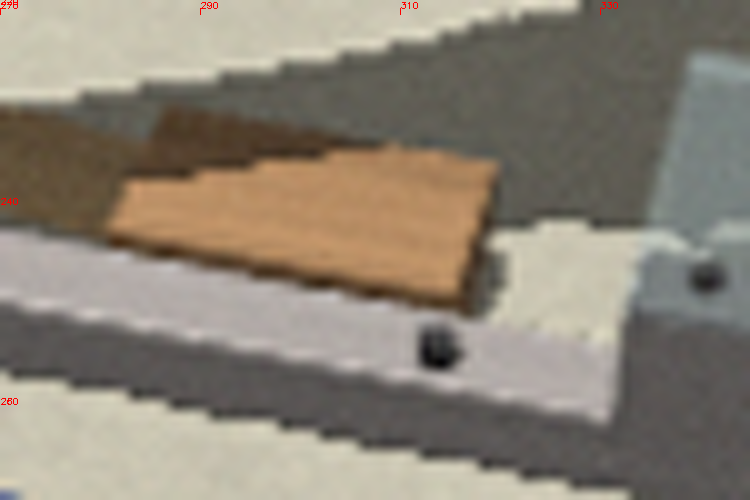

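Request:
carry_out([
  [[0.001, 0.008, 0], [0, 0, 0], 0],
  [[0.001, 0.008, 0], [0, 0, 0], 0],
  [[0.001, 0.008, 0], [0, 0, 0], 0],
  [[0.001, 0.008, 0], [0, 0, 0], 0],
  [[0.001, 0.008, 0], [0, 0, 0], 0],
])

```text
time_s: 18.23
eef_pos: [0.5318, -0.2065, 0.0279]
tcp_rot: [-3.138, -0.002, 1.454]
contact_force: [-0.6, -1.6, -0.4]
grip_width: 0.2
```

Request:
carry_out([
  [[0.001, 0.008, 0], [0, 0, 0], 0],
  [[0.001, 0.008, 0], [0, 0, 0], 0],
  [[0.001, 0.008, 0], [0, 0, 0], 0],
  [[0.001, 0.008, 0], [0, 0, 0], 0],
  [[0.001, 0.008, 0], [0, 0, 0], 0],
])

```text
time_s: 18.85
eef_pos: [0.5368, -0.1666, 0.0279]
tcp_rot: [-3.138, -0.002, 1.453]
contact_force: [-2.2, -1.5, -1.4]
grip_width: 0.196
```

```bash
python3 - <<'E'
from st import *
look("scene","s8",(290,210,420,300),6);look("side","d8",(220,140,330,250),6);look("wrist","w8")
E
```

```text
[ 0.5368 -0.1666  0.0279] [-3.138e+00 -2.000e-03  1.453e+00] [-2.2 -1.5 -1.4] jig [-0.0338 -0.2347]
[ 0.5371 -0.1651  0.0277] [-3.138e+00 -3.000e-03  1.455e+00] [-0.9 -0.1 -0.8] jig [-0.0337 -0.2331]
[ 0.5372 -0.1654  0.0278] [-3.139e+00 -3.000e-03  1.455e+00] [ 0.5  0.4 -1.3] jig [-0.0335 -0.2335]
```

View pics/s8c.png

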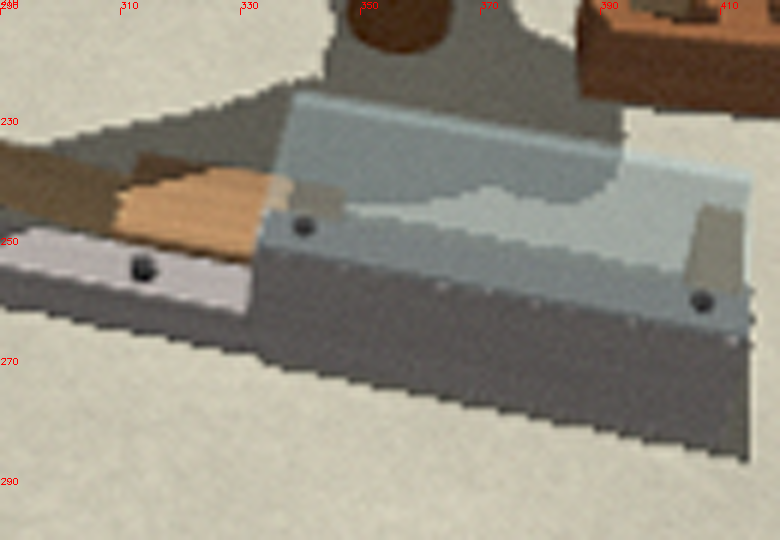

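View pics/w8.png

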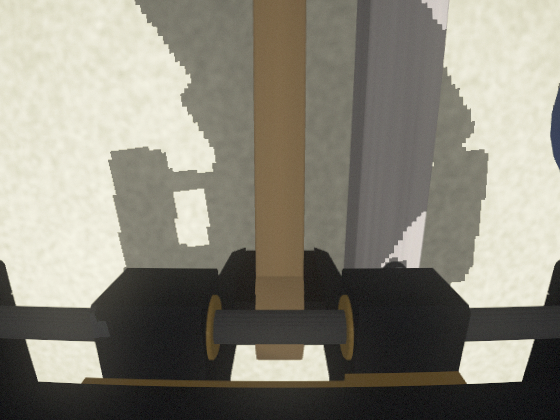

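View pics/d8c.png

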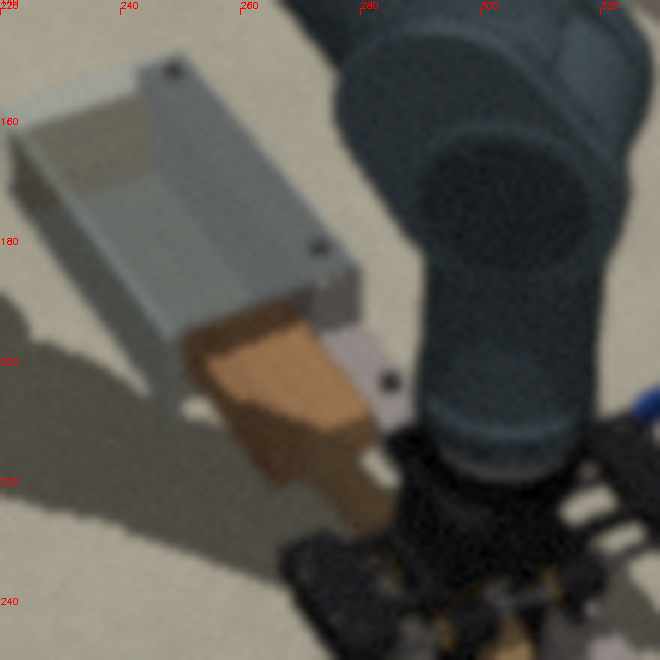

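The blank enters the mouth squarely, its right edge on the fence (front edge near column 333 in the scene picture). I keep feeding.

Request:
carry_out([
  [[0.001, 0.008, 0], [0, 0, 0], 0],
  [[0.001, 0.008, 0], [0, 0, 0], 0],
  [[0.001, 0.008, 0], [0, 0, 0], 0],
  [[0.001, 0.008, 0], [0, 0, 0], 0],
  [[0.001, 0.008, 0], [0, 0, 0], 0],
])

```text
time_s: 19.62
eef_pos: [0.5419, -0.1265, 0.0279]
tcp_rot: [-3.139, -0.002, 1.453]
contact_force: [-1.1, -1.3, -0.9]
grip_width: 0.202
```

Request:
carry_out([
  [[0.001, 0.008, 0], [0, 0, 0], 0],
  [[0.001, 0.008, 0], [0, 0, 0], 0],
  [[0.001, 0.008, 0], [0, 0, 0], 0],
  [[0.001, 0.008, 0], [0, 0, 0], 0],
  [[0.001, 0.008, 0], [0, 0, 0], 0],
])

```text
time_s: 20.25
eef_pos: [0.5468, -0.0866, 0.0279]
tcp_rot: [-3.138, -0.002, 1.453]
contact_force: [-0.0, -1.3, -0.3]
grip_width: 0.198
```

```bash
python3 - <<'E'
from st import *
look("scene","s9",(290,210,420,300),6);look("side","d9",(220,140,330,250),6)
E
```

```text
[ 0.5468 -0.0866  0.0279] [-3.138e+00 -2.000e-03  1.453e+00] [-0.  -1.3 -0.3] jig [-0.0333 -0.1541]
[ 0.547  -0.085   0.0277] [-3.138e+00 -3.000e-03  1.455e+00] [ 0.4 -0.   0.4] jig [-0.0332 -0.1525]
```

View pics/s9c.png

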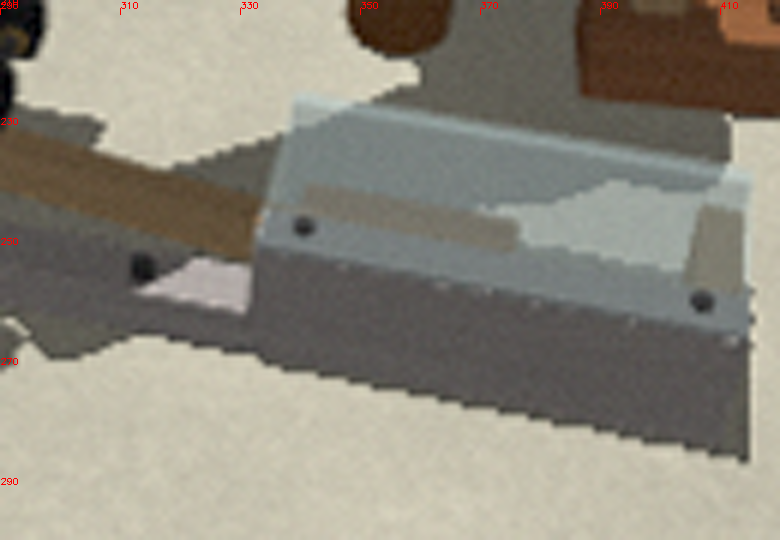

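View pics/d9c.png

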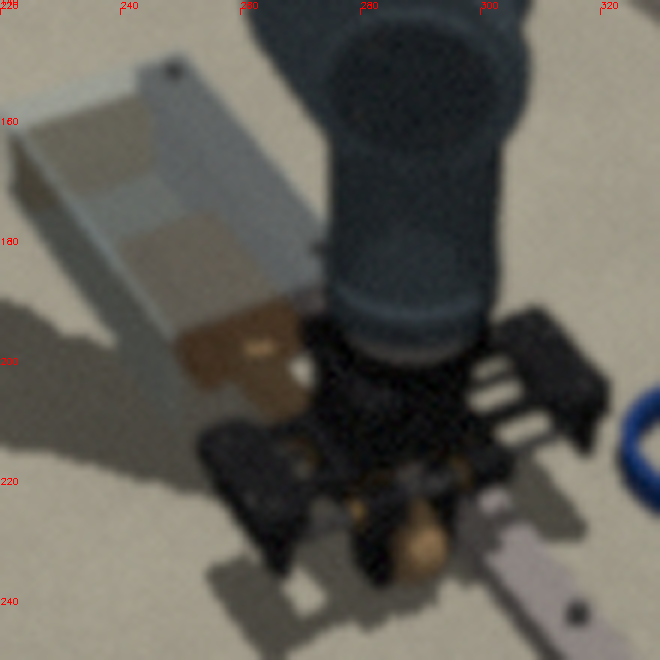

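Request:
carry_out([
  [[0.001, 0.008, 0], [0, 0, 0], 0],
  [[0.001, 0.008, 0], [0, 0, 0], 0],
  [[0.001, 0.008, 0], [0, 0, 0], 0],
  [[0.001, 0.008, 0], [0, 0, 0], 0],
  [[0.001, 0.008, 0], [0, 0, 0], 0],
])

```text
time_s: 20.98
eef_pos: [0.5518, -0.0465, 0.0279]
tcp_rot: [-3.139, -0.002, 1.454]
contact_force: [-0.5, -1.3, 0.3]
grip_width: 0.198
```

Request:
carry_out([
  [[0.0007, 0.006, 0], [0, 0, 0], 0],
  [[0.0007, 0.006, 0], [0, 0, 0], 0],
  [[0.0006, 0.005, 0], [0, 0, 0], 0],
  [[0.0005, 0.004, 0], [0, 0, 0], 0],
  [[0.0004, 0.003, 0], [0, 0, 0], 0],
])

```text
time_s: 21.6
eef_pos: [0.5547, -0.0229, 0.0279]
tcp_rot: [-3.139, -0.002, 1.453]
contact_force: [-1.0, -0.5, -1.2]
grip_width: 0.197
```

Request:
carry_out([
  [[0.0003, 0.003, 0], [0, 0, 0], 0],
  [[0.0003, 0.003, 0], [0, 0, 0], 0],
  [[0.0002, 0.002, 0], [0, 0, 0], 0],
  [[0.0002, 0.002, 0], [0, 0, 0], 0],
  [[0, 0, 0], [0, 0, 0], 0],
])

```text
time_s: 22.22
eef_pos: [0.5558, -0.0127, 0.0279]
tcp_rot: [-3.139, -0.002, 1.454]
contact_force: [-0.8, -1.0, -0.4]
grip_width: 0.201
```

```bash
python3 - <<'E'
from st import *
look("scene","s10",(290,210,420,300),6);look("side","d10",(220,140,330,250),6)
E
```

```text
[ 0.5558 -0.0127  0.0279] [-3.139e+00 -2.000e-03  1.454e+00] [-0.8 -1.  -0.4] jig [-0.033  -0.0797]
[ 0.5559 -0.0127  0.0279] [-3.139e+00 -2.000e-03  1.453e+00] [-0.2 -0.5 -0.7] jig [-0.033  -0.0797]
```

View pics/s10c.png

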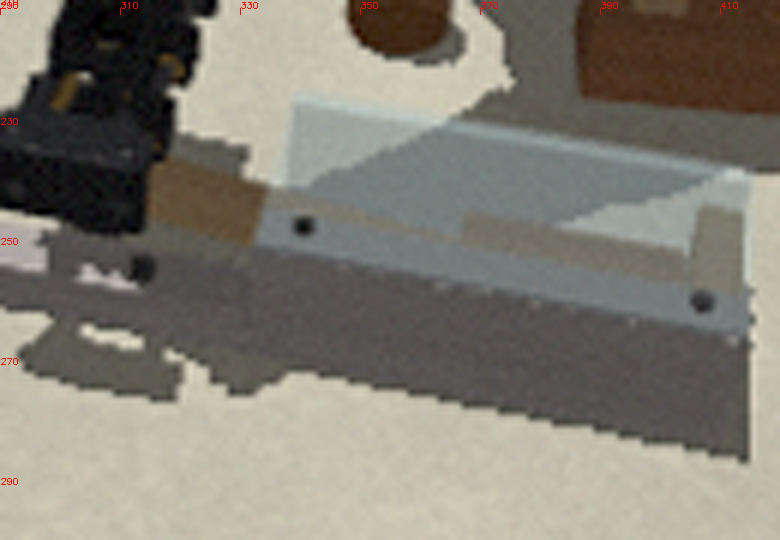

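View pics/d10c.png

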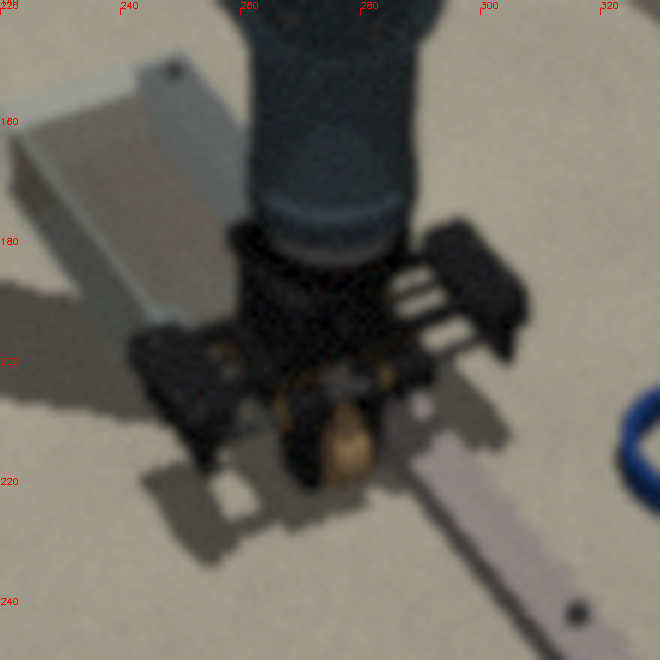

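Request:
carry_out([
  [[0.0001, 0.001, 0], [0, 0, 0], 0],
  [[0.0001, 0.001, 0], [0, 0, 0], 0],
  [[0.0001, 0.001, 0], [0, 0, 0], 0],
  [[0, 0, 0], [0, 0, 0], 0],
  [[0, 0, 0], [0, 0, 0], 0],
])

```text
time_s: 22.95
eef_pos: [0.556, -0.01, 0.0279]
tcp_rot: [-3.139, -0.002, 1.453]
contact_force: [1.4, -1.4, -0.3]
grip_width: 0.2
```

Request:
carry_out([
  [[0.0001, 0.001, 0], [0, 0, 0], 0],
  [[0.0001, 0.001, 0], [0, 0, 0], 0],
  [[0.0001, 0.001, 0], [0, 0, 0], 0],
  [[0, 0, 0], [0, 0, 0], 0],
  [[0, 0, 0], [0, 0, 0], 0],
])

```text
time_s: 23.58
eef_pos: [0.5562, -0.0089, 0.0281]
tcp_rot: [-3.139, 0.0, 1.452]
contact_force: [-0.9, -6.4, 0.6]
grip_width: 0.198
```

Request:
carry_out([
  [[0.0001, 0.001, 0], [0, 0, 0], 0],
  [[0.0001, 0.001, 0], [0, 0, 0], 0],
  [[0, 0, 0], [0, 0, 0], 0],
  [[0, 0, 0], [0, 0, 0], 0],
  [[0, 0, 0], [0, 0, 0], 0],
])

```text
time_s: 24.2
eef_pos: [0.5562, -0.0088, 0.0283]
tcp_rot: [-3.14, 0.003, 1.451]
contact_force: [-1.5, -9.0, 1.8]
grip_width: 0.197
```

```bash
python3 - <<'E'
from st import *
look("scene","s11",(290,210,420,300),6)
E
```

```text
[ 0.5562 -0.0088  0.0283] [-3.140e+00  3.000e-03  1.451e+00] [-1.5 -9.   1.8] jig [-0.0331 -0.0757]
```

View pics/s11c.png

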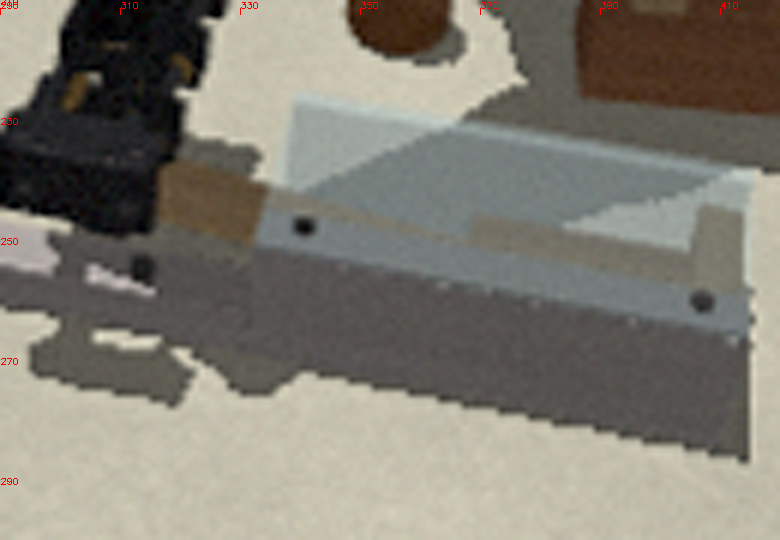

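The blank is home: the stick is blocked with 9 N along the feed axis, and the scene picture shows the blank (columns 368–405) meeting the stop at 405 and lying along the fence. Next I withdraw straight back.

Request:
carry_out([
  [[-0.0012, -0.01, 0], [0, 0, 0], 0],
  [[-0.0024, -0.02, 0], [0, 0, 0], 0],
  [[-0.0035, -0.03, 0], [0, 0, 0], 0],
  [[-0.0035, -0.03, 0], [0, 0, 0], 0],
  [[-0.0035, -0.03, 0], [0, 0, 0], 0],
])

```text
time_s: 24.88
eef_pos: [0.5421, -0.1267, 0.0279]
tcp_rot: [-3.139, -0.002, 1.453]
contact_force: [0.6, -0.3, -0.0]
grip_width: 0.198
```

Request:
carry_out([
  [[-0.0035, -0.03, 0], [0, 0, 0], 0],
  [[-0.0035, -0.03, 0], [0, 0, 0], 0],
  [[-0.03, 0.0035, 0], [0, 0, 0], 0],
  [[-0.03, 0.0035, 0], [0, 0, 0], 0],
  [[-0.03, 0.0035, 0], [0, 0, 0], 0],
])

```text
time_s: 25.5
eef_pos: [0.4442, -0.1753, 0.028]
tcp_rot: [-3.139, -0.002, 1.453]
contact_force: [0.5, -0.2, -1.5]
grip_width: 0.2
```

```bash
python3 - <<'E'
from st import *
look("scene","s12",(225,170,425,300),4);look("wrist","w12")
E
```

```text
[ 0.4442 -0.1753  0.028 ] [-3.139e+00 -2.000e-03  1.453e+00] [ 0.5 -0.2 -1.5] jig [-0.1247 -0.2542]
[ 0.4392 -0.1747  0.0276] [-3.134e+00 -3.000e-03  1.451e+00] [-5.7  0.4 -1.1] jig [-0.1298 -0.2542]
```

View pics/s12c.png

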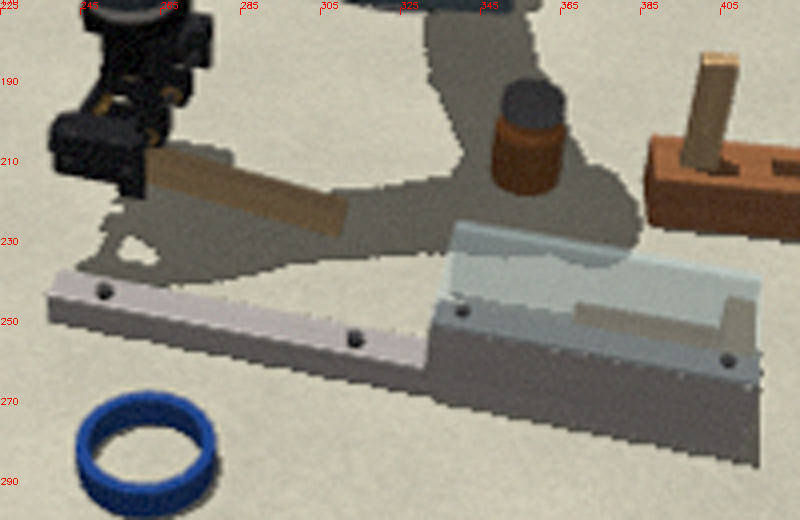

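Request:
carry_out([
  [[0, 0, 0], [0, 0, 0], 0],
  [[0, 0, -0.003], [0, 0, 0], 0],
  [[0, 0, -0.003], [0, 0, 0], 0],
  [[0, 0, -0.003], [0, 0, 0], 0],
  [[0, 0, 0], [0, 0, 0], 0],
], force=20)

```text
time_s: 26.22
eef_pos: [0.4456, -0.1748, 0.0187]
tcp_rot: [-3.139, -0.002, 1.453]
contact_force: [-0.3, -0.2, 1.5]
grip_width: 0.201
```

Request:
carry_out([
  [[0, 0, 0], [0, 0, 0], 25],
  [[0, 0, 0], [0, 0, 0], 30],
  [[0, 0, 0], [0, 0, 0], 40],
  [[0, 0, 0], [0, 0, 0], 40],
  [[0, 0, 0], [0, 0, 0], 40],
])

```text
time_s: 26.85
eef_pos: [0.4454, -0.1746, 0.0189]
tcp_rot: [-3.139, -0.002, 1.453]
contact_force: [0.3, 0.2, 0.6]
grip_width: 0.397
```

```bash
python3 - <<'E'
from st import *
look("wrist","w13");look("scene","s13",(225,170,325,250),7)
E
```

```text
[ 0.4454 -0.1746  0.0189] [-3.139e+00 -2.000e-03  1.453e+00] [0.3 0.2 0.6] jig [-0.1236 -0.2534]
[ 0.4454 -0.1746  0.0189] [-3.139e+00 -2.000e-03  1.453e+00] [ 0.3 -0.8 -0.1] jig [-0.1236 -0.2534]
```

View pics/w13.png

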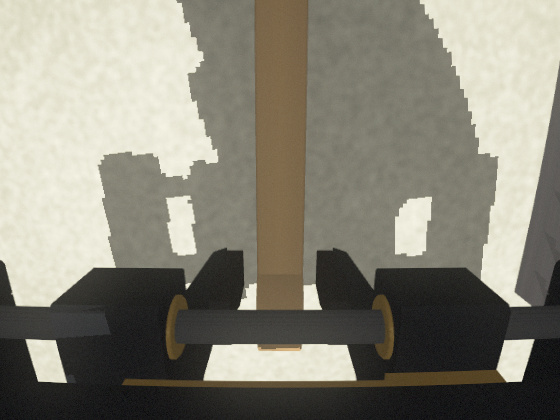

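View pics/s13c.png

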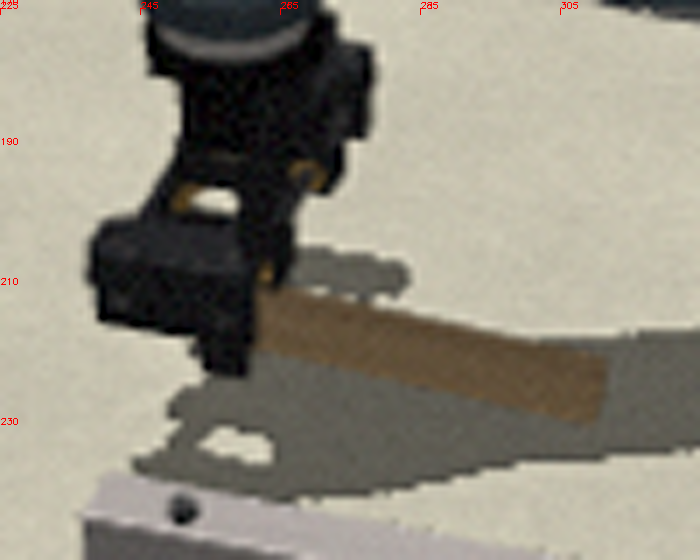

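Request:
carry_out([
  [[0, 0, 0.005], [0, 0, 0], 75],
  [[0, 0, 0.01], [0, 0, 0], 75],
  [[0, 0, 0.01], [0, 0, 0], 75],
  [[0, 0, 0.003], [0, 0, 0], 75],
  [[0, 0, 0], [0, 0, 0], 75],
])

```text
time_s: 27.58
eef_pos: [0.4457, -0.1745, 0.0472]
tcp_rot: [-3.139, -0.002, 1.454]
contact_force: [0.0, -0.1, 0.4]
grip_width: 0.754
```

Request:
carry_out([
  [[-0.006, 0.0007, 0], [0, 0, 0], 75],
  [[-0.008, 0.001, 0], [0, 0, 0], 75],
  [[-0.008, 0.001, 0], [0, 0, 0], 75],
  [[-0.008, 0.001, 0], [0, 0, 0], 75],
  [[-0.006, 0.0007, 0], [0, 0, 0], 75],
])

```text
time_s: 28.2
eef_pos: [0.4087, -0.1702, 0.0469]
tcp_rot: [-3.138, -0.002, 1.453]
contact_force: [-0.4, 0.9, 0.4]
grip_width: 0.75
```

```bash
python3 - <<'E'
from st import *
look("wrist","w14")
E
```

```text
[ 0.4087 -0.1702  0.0469] [-3.138e+00 -2.000e-03  1.453e+00] [-0.4  0.9  0.4] jig [-0.1606 -0.2533]
```

View pics/w14.png

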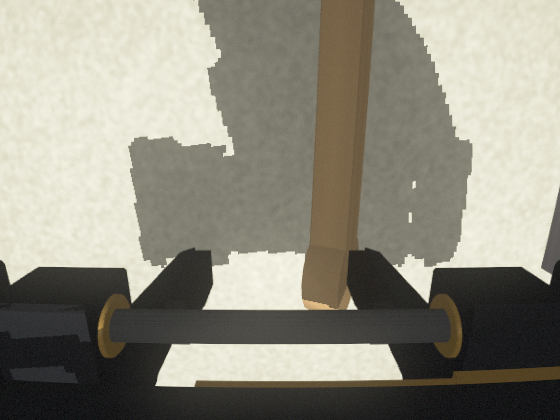

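The stick is starting to roll over to the left, with the finger on its top edge near (350,270). I give it a bit more, then lift.

Request:
carry_out([
  [[-0.005, 0.0006, 0], [0, 0, 0], 75],
  [[-0.005, 0.0006, 0], [0, 0, 0], 75],
  [[-0.005, 0.0006, 0], [0, 0, 0], 75],
  [[0, 0, 0], [0, 0, 0], 75],
  [[0, 0, 0], [0, 0, 0], 75],
])

```text
time_s: 28.88
eef_pos: [0.3946, -0.1684, 0.0469]
tcp_rot: [-3.139, -0.002, 1.453]
contact_force: [-0.2, -0.6, 0.5]
grip_width: 0.752
```

```bash
python3 - <<'E'
from st import *
look("wrist","w15")
E
```

```text
[ 0.3946 -0.1684  0.0469] [-3.139e+00 -2.000e-03  1.453e+00] [-0.2 -0.6  0.5] jig [-0.1748 -0.2533]
```

View pics/w15.png

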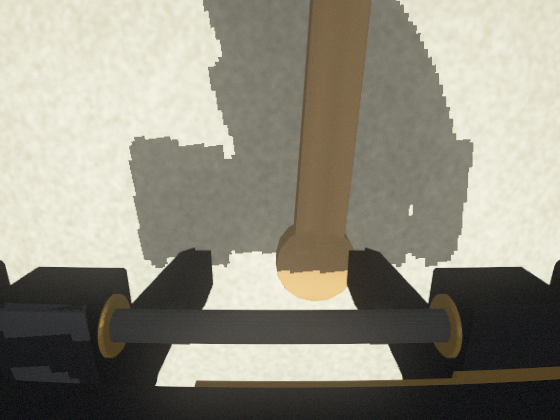

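The stick now lies on its broad side between the fingers, with the disc at (315,262). I lift straight up.

Request:
carry_out([
  [[0, 0, 0.02], [0, 0, 0], 75],
  [[0, 0, 0.04], [0, 0, 0], 75],
  [[0, 0, 0.05], [0, 0, 0], 75],
  [[0, 0, 0.05], [0, 0, 0], 75],
  [[0, 0, 0.05], [0, 0, 0], 75],
])

```text
time_s: 29.55
eef_pos: [0.3942, -0.1684, 0.2584]
tcp_rot: [-3.138, -0.002, 1.453]
contact_force: [0.8, 0.3, 0.9]
grip_width: 0.749
```

```bash
python3 - <<'E'
from st import *
look("scene","s16",(225,160,425,300),4);look("side","d16");look("wrist","w16")
E
```

```text
[ 0.3942 -0.1684  0.2584] [-3.138e+00 -2.000e-03  1.453e+00] [0.8 0.3 0.9] jig [-0.1752 -0.2533]
[ 0.3967 -0.1703  0.263 ] [ 3.138e+00 -2.000e-03  1.451e+00] [ 2.6 -3.6  4.5] jig [-0.1725 -0.2549]
[ 0.397  -0.1693  0.2607] [ 3.137e+00 -3.000e-03  1.454e+00] [0.2 0.6 0.3] jig [-0.1723 -0.2539]
```

View pics/s16c.png

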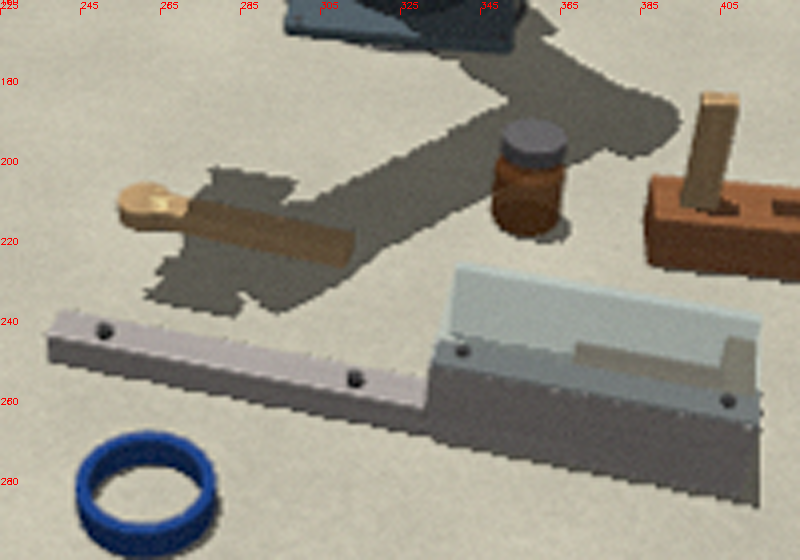

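View pics/d16.png

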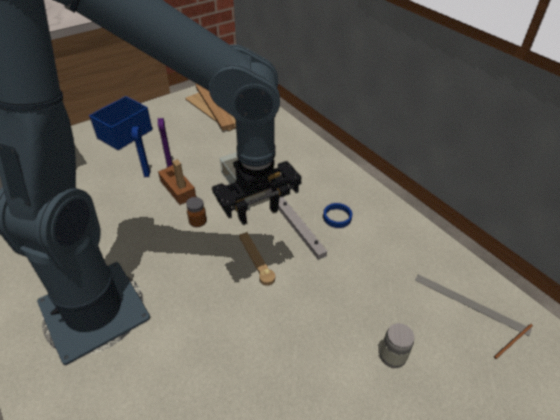

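View pics/w16.png

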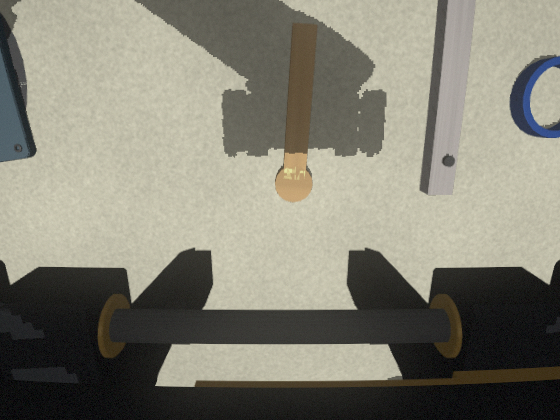

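Request:
carry_out([
  [[0.03, 0.04, 0.005], [0, 0, 0], 75],
  [[0.03, 0.05, 0.005], [0, 0, 0], 75],
  [[0.03, 0.05, 0.005], [0, 0, 0], 75],
  [[0.03, 0.05, 0.005], [0, 0, 0], 75],
  [[0.03, 0.04, 0], [0, 0, 0], 75],
])

```text
time_s: 30.32
eef_pos: [0.5447, 0.0641, 0.2753]
tcp_rot: [-3.136, -0.002, 1.455]
contact_force: [0.7, -1.0, 0.3]
grip_width: 0.749
```

Request:
carry_out([
  [[0, 0, 0], [0, 0, 0], 75],
  [[0, 0, 0], [0, 0, 0], 75],
  [[0, 0, 0], [0, 0, 0], 75],
  [[0, 0, 0], [0, 0, 0], 75],
  [[0, 0, 0], [0, 0, 0], 75],
])

```text
time_s: 30.95
eef_pos: [0.5442, 0.0612, 0.277]
tcp_rot: [-3.139, -0.002, 1.453]
contact_force: [-0.4, 0.1, 0.8]
grip_width: 0.75
```

```bash
python3 - <<'E'
from st import *
look("wrist","w17",(200,0,360,260),3)
E
```

```text
[0.5442 0.0612 0.277 ] [-3.139e+00 -2.000e-03  1.453e+00] [-0.4  0.1  0.8] jig [-0.0532 -0.0077]
```

View pics/w17.png

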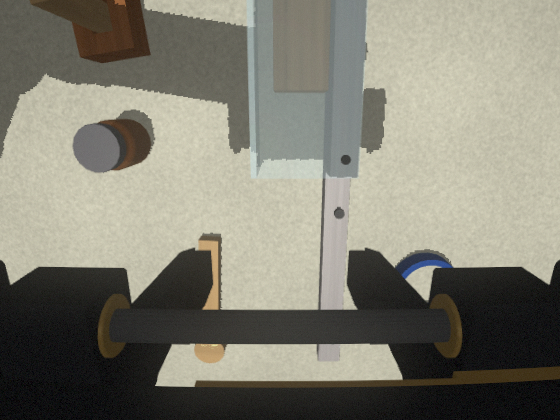

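Request:
carry_out([
  [[0.004, 0.03, 0], [0, 0, 0], 75],
  [[0.004, 0.04, 0], [0, 0, 0], 75],
  [[0.003, 0.03, 0], [0, 0, 0], 75],
  [[0, 0, 0], [0, 0, 0], 75],
  [[0, 0, 0], [0, 0, 0], 75],
])

```text
time_s: 31.62
eef_pos: [0.5554, 0.1604, 0.277]
tcp_rot: [-3.139, -0.001, 1.452]
contact_force: [0.7, -0.3, 0.2]
grip_width: 0.748
```

```bash
python3 - <<'E'
from st import *
look("wrist","w18",(220,0,400,200),4)
E
```

```text
[0.5554 0.1604 0.277 ] [-3.139e+00 -1.000e-03  1.452e+00] [ 0.7 -0.3  0.2] jig [-0.0538  0.0922]
```

View pics/w18c.png

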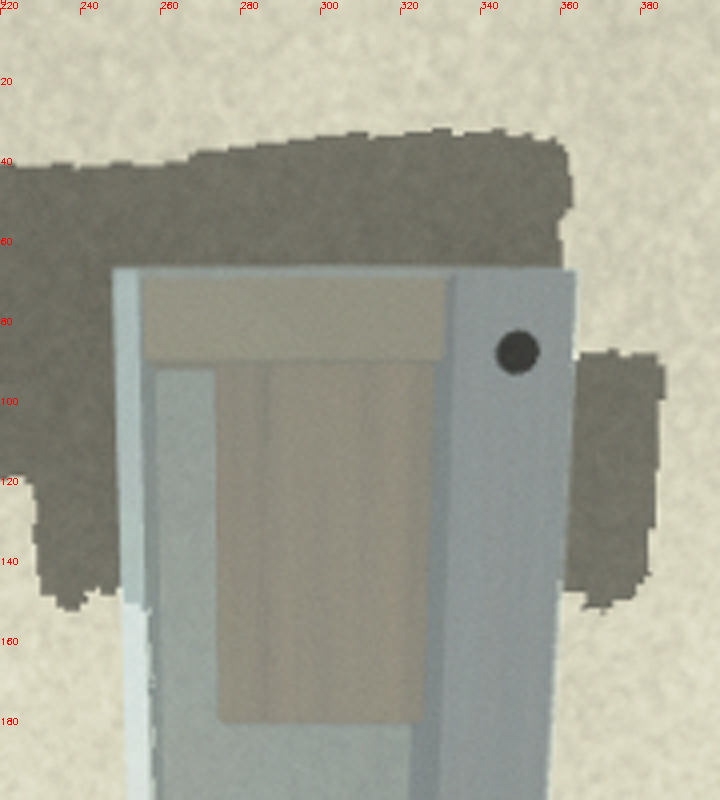

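```bash
python3 - <<'E'
from st import *
W=np.load("w18.npy")
for u in ((328.3,95),(325.6,178),(274,180),(274,95)): print(tojig(watz(W,u,.032)).round(4))
print("fence top",[tojig(watz(W,u,.062)).round(4) for u in ((331,75),(330.5,95),(328.5,178))], "stop top front",tojig(watz(W,(300,90),.045)).round(4))
env.job_done(); print(env.read_state()["time_s"])
E
```

```text
[-0.0022  0.1851]
[-0.002   0.0936]
[-0.0616  0.0912]
[-0.0612  0.185 ]
fence top [array([-0.0043,  0.2024]), array([-0.0042,  0.1835]), array([-0.003 ,  0.0992])] stop top front [-0.0338  0.1893]
the job is handed in; nothing more can be done
the job is handed in; nothing more can be done
```

I handed the job in at about 32 s on the robot's clock, with every step done as asked and nothing in my last checks suggesting a failure.

- **Stick:** I took the wooden round-headed stick from the stand and pressed its tip on the bench. It swung in a light grip to about 6° from level, pointing along the fence.
- **Blank:** I squared it against the fence with the side of the stick, in front of the guard. I then fed it along the fence with the tip until it was blocked at the end stop with about 9 N.
- **Laying down:** I drew the stick straight back, released it, and rolled it onto its broad side with an open finger. It lies clear of the guard, on the robot side of the infeed.

**Last checks:**
- From above, the blank touches the stop face and lies parallel to the fence. Its edge measured about 2 mm off the fence plane, within the camera calibration (the fence's own edge measured 3–4 mm off in the same picture), and I saw no gap.
- The head stopped about 4 mm further along than my jig model predicted. I put that down to error in the model, because both the force and the picture show the blank against the stop.
- The jar, tape, batten and stand look unmoved in the scene pictures. The can and the blue and purple sticks look unmoved in the side picture.
- The gripper was clear above the bench and touching nothing.

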